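# Close and clamp the sliding lid of a cup transport case

## Robot

A 6-joint arm with a two-finger parallel gripper is mounted at the origin on the work surface. World frame = base frame: x ahead of the robot, y to its left, z up, the work surface at z = 0. Lengths are in mm, angles in rad, forces in N, time in s.
With the tool pointing down it reaches from about 325 to 750 mm from the base axis. Payload 7.6 kg.
Tool frame: the origin (TCP) lies midway between the tips of the shut fingers; the grasp point (between the pads) lies bot.grip_point_offset behind it (bot.grip_point_offset is the distance from the TCP to the grasp point, in mm); z points along the fingers, x is the direction in which the jaws open and shut, and the axes are right-handed (so a half turn about z gives the same grasp; the last joint's range is limited). The gripper opens to 85 mm and grips with 20 to 120 N. Pads are 22 mm wide; open, the fingers measure 114 mm over their backs; the gripper's body (76 mm by 85 mm) begins 54 mm behind the grasp point. The pads swing forward as they close: fully open they stand 13 mm farther back than shut.
Start: joints at [-1.309, 0.052, 1.401, -0, 1.689, -0.07], TCP at [171.041, -496.377, 231.323] pointing down, gripper open.
Joint ranges: [-2.9, 2.9], [-0.91, 2.17], [0.12, 2.37], [-1.06, 4.2], [0.26, 2.73], [-2.93, 2.93]. Speed limits (rad/s): [2.57, 2.57, 3.01, 3.14, 3.14, 3.14].

## Interface

Orientations are given as a 3x3 rotation matrix whose columns are the frame's x, y, z axes.
In Python, from workcell import bot gives the robot as it stands.
- The arm moves only by the shell command python3 -m creep 'ROWS' [FORCE]. ROWS is JSON, a list of rows, each an object of numbers: "rx", "ry", "rz": the turn, a rotation vector about the tool's x, y, z in degrees; "x", "y", "z": the shift along the tool's x, y, z in mm; "gripper": the finger opening in mm, from 0 to 85.4. In form: [{"rx": .., "ry": .., "rz": .., "x": .., "y": .., "z": .., "gripper": ..}, ...]. A call has 1 to 8 rows; each row shifts and turns the pose as measured when the row begins, along the tool's axes as they then stand; what a row does not reach is not made up. A row lasts 1/10 s, in which the tool goes at most 50 mm and 8.59 degrees, less where a joint would pass 70% of its speed; a pose out of reach is approached as far as the arm can. A call with a gripper value outside its range is refused whole. The fingers move at their own pace and stop on an object; FORCE is the grip in N (left out, the last holds). Time passes only in rows, so rows that do not move let the fingers close. It gives the time, the measured TCP pose, the force and the opening at its end, in the units of the state.
- bot.get_state(): the state, without advancing time (a new reading comes with each control period).
- bot.camera(name): name is "side" or "top"; returns a dict with "frame" (384x512x3 uint8, blue, green, red), "depth" (384x512 float32, mm along the optical axis (not along the pixel's ray), 0 where there is no reading), "K" (3x3 intrinsics, pixels), "position" and "orientation" of the camera in the world. Camera axes: x right, y down, z forward; pixel columns grow to the right and rows downward; lengths in mm; the calibration is good to about 2 mm. A picture is of the moment at which its call begins.
- bot.close_job(): hands the job in, once; it reports no verdict.
The state is a dict: "time_s": time; "qpos": joint angles; "joint_velocities": joint speeds; "joint_efforts": joint torques, N m; "tcp_pos": TCP position; "tcp_rot": TCP orientation; "force": force on the tool from outside, world axes, zero at the start; "torque": the same for the moment, N m; "grip_width": finger opening in mm.
Only numpy, scipy, OpenCV 4.12 (cv2) and the standard library are available. Lean on these libraries where they do the work, as an engineer would, in place of code of your own. Each camera call takes 0.05 s, during which the arm holds its last target.

## Task

Get the cup transport case ready to travel: slide its lid shut against the seal, swing the wire bail of the draw latch over so that it hooks behind the keeper on the lid, then throw the latch lever over centre until it lies flat and clamps the lid. Leave everything else where it stands.

Things in the scene. Friction and masses are not known exactly. Their poses are not given: they have to be found in the camera images.
- case: Grey plastic transport case fixed to the counter, 240 (x) by 420 (y) by 158 mm high. Origin: centre of its underside, z up. Lid slides along case y: opens to +y, closes to -y. The -y 163 mm of the top is a fixed deck (top 135 mm above the origin); the draw latch stands on it. All points listed lie at case x = 0. A small cup and a small bowl stand on the deck 85 mm either side of the latch.
- lid_grip (a point): Centre of the black grab bar on the aluminium lid: 90 mm along case x, 14 by 14 mm in section, its centre 33 mm above the lid's upper face, free space under its middle. Moves with the lid. The lid's upper face is 150 mm above the case's origin; case rails overhang its side edges (90 mm and more from the middle) and stand 8 mm above it.
- lid (a joint): Lid travel in m: 0 = fully home (clamped), positive = open towards case +y, up to 0.11. Starts 0.05 to 0.085 open; 3 N of friction, stays where left. A springy rubber seal at the deck's edge (2.5 N/mm) meets it 6 mm before home, so a lid pushed shut by hand and let go rests about 5 mm short; only the latch draws it home.
- keeper (a point): On the lid: where the middle of the bail's cross bar sits when hooked, 4.5 mm above the lid's upper face, on the +y side of the keeper lip. The lip is a steel tab 30 mm wide (x), 4 mm thick, 15 mm tall, its top leaning 15 degrees to +y so that it holds the bar down. The grab bar is 105 mm farther in +y.
- lever_pivot (a point): Axis (along case x) of the latch lever, fixed on the case, 12 mm above the level of the lid's upper face and 80 mm to case -y of where the keeper point is when the lid is home.
- lever_tip (a point): Free end of the steel latch lever, 83 mm from its pivot. The lever is a flat bar 20 mm wide (x) and 6 mm thick with a 10 mm round end; it stands up from the deck, leaning towards the lid.
- lever (a joint): Lever angle, rad: 0 = upright; negative = leaning to the lid (case +y), at most -0.75, starts -0.5 to -0.15; +1.571 = flat over the deck towards case -y, at its stop: closed, over centre, its middle line 27 mm above the deck. Friction 0.05 N m: stays where left. With the bail hooked, throwing it takes 2 to 4 N at the tip and it snaps down at the end.
- bail_root (a point): Axis (along case x) on which the bail swings, carried by the lever 20 mm from the pivot: with the lever upright it is 19.3 mm above and 5.1 mm to case -y of the pivot, and it turns with the lever.
- bail_bar (a point): Middle of the bail's cross bar, 50 mm long (x), 9 mm thick, 99.3 mm from bail_root. The bail is a stiff, loosely swinging steel U, arms 44 mm apart, the lever between them. It starts folded back over the deck (to -y), bar about 37 mm above the deck. Swung over the top to the lid's side, lid on its seal and lever leaning as at the start, the bar lands 8 to 20 mm beyond the lip; the lever then drags it to the lip. Let go past the top, it falls onto the lid.

How it is judged:
By the outcome, as a careful person would: the job done as asked, in the order asked, and still so for the second after the job is handed in, with the robot touching nothing.
It also fails if it takes over 61 s, if anything falls off the work surface, if the arm or the gripper's body presses on something with over 40 N, if the wrist force passes 120 N, or if a joint passes its speed limit or range.

## Working session

There is one attempt and no reset: what is moved stays moved. The work goes in short steps, Python scripts to look and compute and a shell command to move; the robot and the scene stay as the last step left them, time stands still between calls to the robot, and variables do not carry over. Pictures are saved under pics/ and viewed, and the job is handed in when it is done.

```bash
ls; mkdir -p pics; python3 - <<'E'
from workcell import bot
import cv2,numpy as np
print(bot.get_state()); print(bot.grip_point_offset)
for n in ("side","top"):
    c=bot.camera(n); np.savez(f"{n}0.npz",**{k:np.array(v) for k,v in c.items()})
    cv2.imwrite(f"pics/{n}0.png",c["frame"]); print(n,c["K"],c["position"],c["orientation"])
E
```

```text
pics
{'time_s': 0.0, 'qpos': array([-1.30929919e+00,  5.28051128e-02,  1.40174923e+00,  1.40412211e-05,
        1.68861096e+00, -7.02767768e-02]), 'joint_velocities': array([ 0.00089501, -0.00038614,  0.00011847,  0.0002422 , -0.00014514,
       -0.0003175 ]), 'joint_efforts': array([-2.55188133e-04, -3.81667542e+01, -3.60187376e+01, -9.76189949e-05,
        6.20862105e-03, -3.92482931e-06]), 'tcp_pos': array([ 170.95949004, -496.05498259,  230.47663184]), 'tcp_rot': array([[ 3.25721953e-01, -9.45465523e-01, -3.93101188e-04],
       [-9.45464305e-01, -3.25722166e-01,  1.52278521e-03],
       [-1.56778269e-03, -1.24341432e-04, -9.99998763e-01]]), 'force': array([ 0.41416085,  0.27647293, -0.63580438]), 'torque': array([ 0.03032798, -0.00572749, -0.02182075]), 'grip_width': 85.82751062788853}
18.700000000000003
side [[421.04081207   0.         256.78013152]
 [  0.         421.04081207 189.44807194]
 [  0.           0.           1.        ]] [468.06351512 426.60786684 670.19039146] [[-0.96349146 -0.21658523  0.15740089]
 [-0.26744713  0.75111269 -0.60357415]
 [ 0.01249944 -0.62363496 -0.78161577]]
top [[480.31038046   0.         256.51519793]
 [  0.         480.31038046 199.07399242]
 [  0.           0.           1.        ]] [ 468.59609804   11.93925452 1033.22917495] [[-0.00588323 -0.99403045  0.1089443 ]
 [-0.99919514  0.0101666   0.03880349]
 [-0.03967945 -0.10862832 -0.9932902 ]]
```

View pics/side0.png

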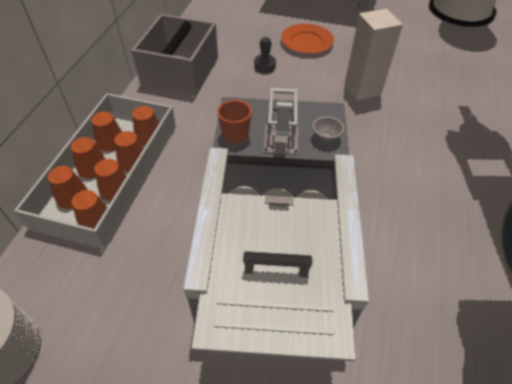

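View pics/top0.png

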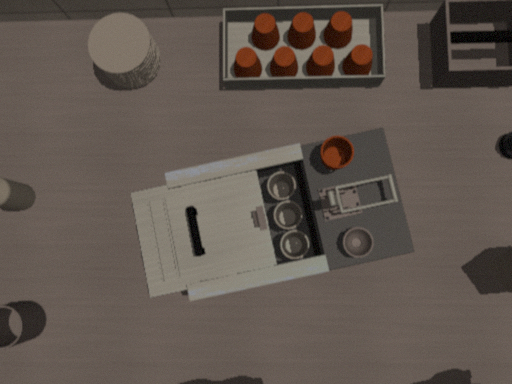

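Both views show the case: grab bar at about (195,230) in top and (278,262) in side. The lid is open towards +y (left in top), and the latch stands on the deck at top (360,195). I'll enlarge both.

```bash
python3 - <<'E'
import cv2,numpy as np
t=cv2.imread("pics/top0.png");s=cv2.imread("pics/side0.png")
def crop(im,x0,y0,w,h,f,n):
    c=cv2.resize(im[y0:y0+h,x0:x0+w],None,fx=f,fy=f,interpolation=cv2.INTER_CUBIC)
    c=cv2.convertScaleAbs(c,alpha=1.5)
    for i in range(0,w,10): cv2.putText(c,str(x0+i),(i*f,8),0,.3,(0,255,255),1); cv2.line(c,(i*f,10),(i*f,14),(0,255,255))
    for i in range(0,h,10): cv2.putText(c,str(y0+i),(0,i*f+4),0,.3,(0,255,255),1)
    cv2.imwrite(n,c)
crop(t,300,140,110,100,6,"pics/t1.png")
crop(t,130,180,150,90,5,"pics/t2.png")
crop(s,210,80,140,80,5,"pics/s1.png")
crop(s,190,180,180,120,4,"pics/s2.png")
E
```

```text
(no output)
```

View pics/t1.png

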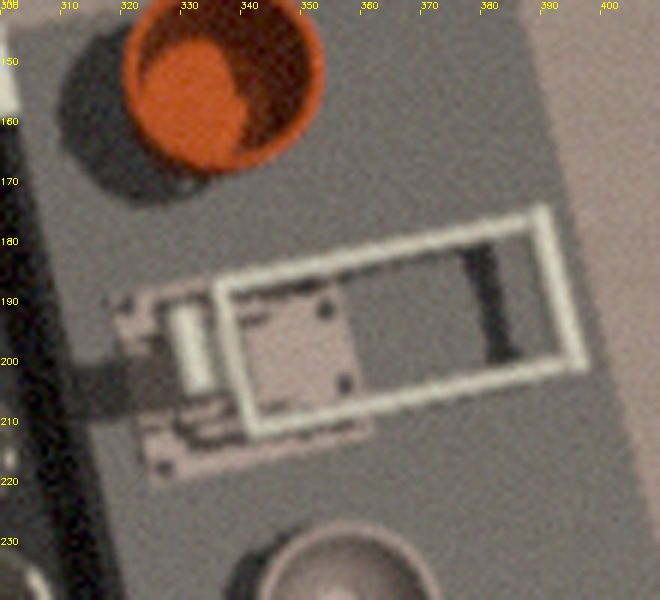

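View pics/t2.png

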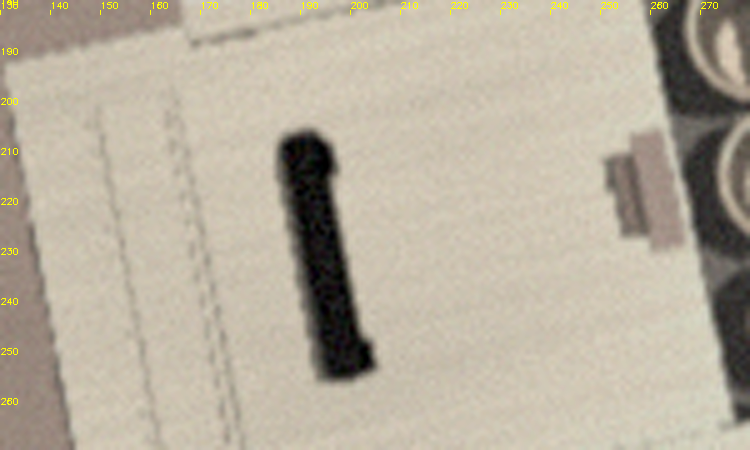

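View pics/s1.png

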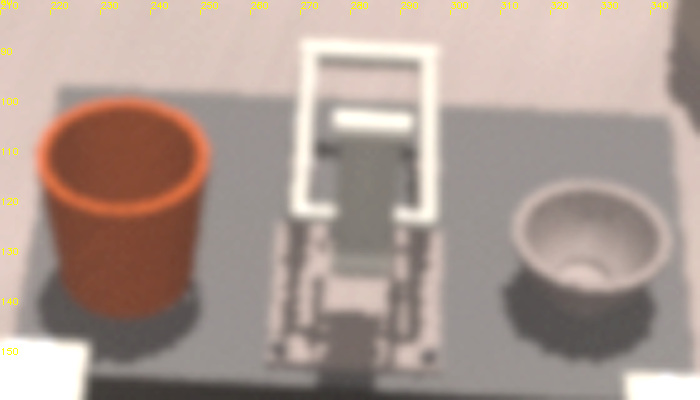

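View pics/s2.png

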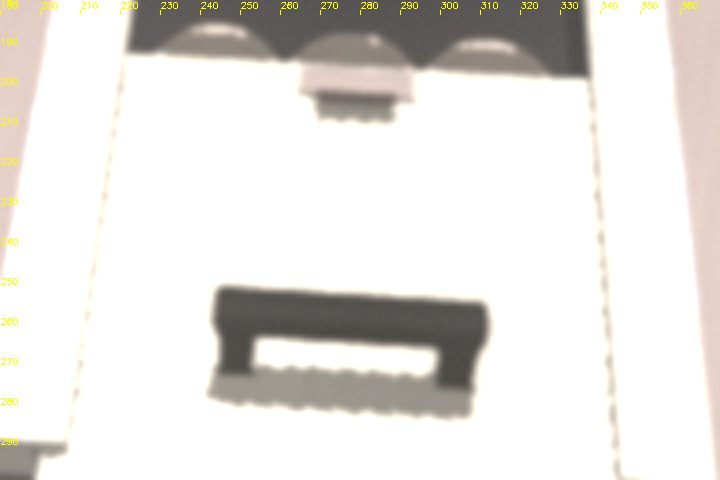

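```bash
cat > h.py <<'E'
import numpy as np
from scipy.optimize import least_squares
D={n:np.load(f"{n}0.npz") for n in("side","top")}
def proj(n,P):
    d=D[n];p=(np.asarray(P)-d["position"])@d["orientation"];q=p@d["K"].T;return q[...,:2]/q[...,2:]
def unproj(n,u,v,dep):
    d=D[n];r=np.linalg.inv(d["K"])@[u,v,1];return d["orientation"]@(r*dep)+d["position"]
def tri(a,b):
    f=lambda P:np.r_[proj("side",P)-a,proj("top",P)-b]
    r=least_squares(f,[450,0,150]);return r.x,np.abs(r.fun).max()
E
python3 - <<'E'
from h import *
np.set_printoptions(precision=1,suppress=True)
for n,a,b in [("bar L end",(244,257),(190,209)),("bar R end",(310,261),(198.5,253)),
 ("bail bar",(283.3,90),(393,188)),("bail bar +x end",(271,89.5),(390,175)),("bail bar -x end",(296.5,90.5),(397,201)),
 ("lever tip",(283.5,104),(332,197.5)),("deck corner +x",(221,97.5),(384,129)),("deck corner -x",(343,103),(412,251)),
 ("keeplip top",(277.5,202),(259,218))]:
    print(n,*tri(a,b))
for n,u,v in [("top",145,230),("top",360,230),("top",230,215),("top",193,220),("top",196,240),("top",220,175),("top",260,275),("top",420,300),("top",332,197)]:
    d=float(np.median(D[n]["depth"][v-1:v+2,u-1:u+2]));print(n,u,v,unproj(n,u,v,d))
E
```

```text
bar L end [549.5 164.6 183.9] 2.413019912443559
bar R end [467.2 148.  185.9] 0.17308439089651984
bail bar [ 582.  -198.4  173.9] 0.9924785208003755
bail bar +x end [ 605.1 -194.1  173.3] 0.6817853133399012
bail bar -x end [ 558.4 -204.8  173.1] 0.87340864340797
lever tip [558.7 -81.8 239.8] 1.054568070248223
deck corner +x [ 703.2 -195.8  129.9] 2.0550002049407112
deck corner -x [ 469.9 -237.5  138. ] 0.9565396915549513
keeplip top [533.   42.2 153. ] 1.5657037763677408
top 145 230 [509.9 253.9 149.7]
top 360 230 [ 506.5 -140.5  158.4]
top 230 215 [536.4  95.8 148.8]
top 193 220 [525.  157.5 189.9]
top 196 240 [489.7 152.1 188.9]
top 220 175 [610.3 113.6 156.9]
top 260 275 [426.8  40.6 158.2]
top 420 300 [ 366.3 -288.3   -0.2]
top 332 197 [557.6 -81.8 241.3]
```

```bash
cat >> h.py <<'E'
def c2w(p,P):
    c,s=np.cos(p[2]),np.sin(p[2]);P=np.asarray(P,float)
    return np.array([p[0]+c*P[0]-s*P[1],p[1]+s*P[0]+c*P[1],P[2]])
def w2c(p,P):
    c,s=np.cos(p[2]),np.sin(p[2]);x,y=P[0]-p[0],P[1]-p[1];return np.array([c*x+s*y,-s*x+c*y,P[2]])
E
python3 - <<'E'
from h import *
np.set_printoptions(precision=2,suppress=True)
# params: cx,cy,yaw,gy,gz,  tipy,tipz, baily,bailz, lipy
def model(p):
    return [([-45,p[3],p[4]],(310,261),(198.5,253)),([45,p[3],p[4]],(244,257),(190,209)),
    ([0,p[7],p[8]],(283.3,90),(393,188)),([25,p[7],p[8]],(271,89.5),(390,175)),([-25,p[7],p[8]],(296.5,90.5),(397,201)),
    ([0,p[5],p[6]],(283.5,104),(332,197.5)),([120,-210,135],(221,97.5),(384,129)),([-120,-210,135],(343,103),(412,251)),
    ([0,p[9],163],(277.5,202),None),
    # rail outer corners (z=158) top view
    ([120,210,158],None,None)]
def f(p):
    r=[]
    for P,a,b in model(p):
        w=c2w(p,P)
        if a: r+=list(proj("side",w)-a)
        if b: r+=list(proj("top",w)-b)
    return np.array(r)
r=least_squares(f,[550,0,.18,150,183,-80,240,-200,173,50],loss="soft_l1")
print(r.x);print(f(r.x).reshape(-1,2))
p=r.x
for P in [[120,210,158],[-120,210,158],[120,-47,158],[-120,-47,158],[0,-47,135]]: print(P,proj("top",c2w(p,P)),proj("side",c2w(p,P)))
np.save("p.npy",p)
E
```

```text
[ 544.03  -10.35    0.2   169.66  183.36  -72.99  239.91 -192.64  173.32
   60.73]
[[ 0.88  0.51]
 [ 0.79  0.44]
 [-1.89 -0.2 ]
 [-0.32 -5.11]
 [ 0.88  0.15]
 [ 0.26 -1.14]
 [-0.23 -0.08]
 [-0.05 -1.65]
 [ 1.11  0.39]
 [-0.41 -0.54]
 [ 1.09  0.15]
 [-0.07 -0.97]
 [ 1.27 -0.53]
 [-1.68 -2.74]
 [ 1.74  0.78]
 [ 0.96 -0.01]
 [ 1.23  0.04]]
[120, 210, 158] [163.35 170.51] [182.28 289.74]
[-120, 210, 158] [187.62 298.95] [367.41 302.98]
[120, -47, 158] [298.61 141.55] [209.82 148.26]
[-120, -47, 158] [327.31 269.69] [353.01 156.83]
[0, -47, 135] [311.79 205.81] [280.23 161.79]
```

```bash
python3 - <<'E'
from h import *
import cv2
np.set_printoptions(precision=2,suppress=True)
p=np.load("p.npy")
for n in("top","side"):
    d=D[n];h,w=d["depth"].shape;v,u=np.mgrid[:h,:w]
    r=np.stack([u,v,np.ones_like(u)],-1)@np.linalg.inv(d["K"]).T
    W=(r*d["depth"][...,None])@d["orientation"].T+d["position"]
    ok=(d["depth"]>0)&(abs(W[...,0]-544)<250)&(abs(W[...,1])<330)
    np.save(n+"W.npy",W)
    for nm,a,b in[("rail",154.5,162),("deck",131,139),("lid",146,153.5),("case",130,162),("grip",178,200)]:
        m=(ok&(W[...,2]>a)&(W[...,2]<b)).astype(np.uint8)
        k,l,s,_=cv2.connectedComponentsWithStats(m)
        for i in range(1,k):
            if s[i,4]>60:
                P=W[l==i]; rc=cv2.minAreaRect(P[:,:2].astype(np.float32)); q=np.median(P[:,2])
                print(n,nm,s[i,4],"z",q,"ctr",np.array(rc[0]),"size",np.array(rc[1]),"ang",rc[2])
E
```

```text
top rail 2178 z 157.5121799523543 ctr [626.99  89.08] size [ 30.72 257.02] ang 11.787384033203125
top rail 194 z 159.71344121702475 ctr [ 484.78 -134.4 ] size [50.59 53.93] ang 41.03901290893555
top rail 2329 z 157.63159973364327 ctr [421.61  45.93] size [ 30.11 256.9 ] ang 11.869254112243652
top deck 7465 z 134.671139879639 ctr [ 567.43 -137.96] size [240.03 163.26] ang 11.781768798828125
top deck 916 z 135.24286848962413 ctr [ 574.65 -155.99] size [39.94 92.83] ang 11.504754066467285
top lid 634 z 149.24154521508808 ctr [548.45 -46.45] size [180.4   12.31] ang 11.795761108398438
top lid 12100 z 149.58580972725014 ctr [507.98 146.57] size [198.14 240.17] ang 11.862225532531738
top lid 190 z 149.5620442995437 ctr [ 484.18 -135.51] size [39.66 41.66] ang 87.56809997558594
top case 26092 z 149.10793848460605 ctr [533.77  23.2 ] size [240.29 493.68] ang 11.847929000854492
top case 449 z 140.38535368377427 ctr [ 646.74 -101.14] size [43.98 38.24] ang 31.54067611694336
top case 1009 z 135.46146686303712 ctr [ 574.32 -154.4 ] size [39.94 96.08] ang 11.504754066467285
top grip 313 z 189.571
[... 1231 characters left out ...]
858308792114258
side case 33085 z 151.3630767377931 ctr [537.64  23.3 ] size [240.44 493.67] ang 11.869400978088379
side case 195 z 136.1381647431773 ctr [ 577.93 -174.06] size [40.96 90.87] ang 12.125826835632324
side case 80 z 157.58510963738638 ctr [ 653.91 -116.94] size [34.01  9.29] ang 18.12868881225586
side case 367 z 151.25589187175115 ctr [ 488.2  -145.34] size [45.55 27.74] ang 3.230513095855713
side grip 310 z 184.02324409220674 ctr [ 571.11 -132.9 ] size [48.82 94.95] ang 11.875988960266113
side grip 521 z 187.75325472383122 ctr [647.67 -97.23] size [58.24 58.29] ang 17.23436164855957
side grip 881 z 190.46592415910231 ctr [509.55 157.19] size [88.63 14.34] ang 11.747922897338867
```

```bash
python3 - <<'E'
from h import *
np.set_printoptions(precision=2,suppress=True)
p=[543.1,-12.3,.2065]; np.save("case.npy",p)
for n,a,b in [("root",(282.7,122),(338.7,199)),("bail",(283.7,90),(393,188)),("tip",(283.5,104),(332,197.5))]:
    P,e=tri(a,b);print(n,w2c(p,P),e)
for n in("top","side"):
    W=np.load(n+"W.npy");f=W.reshape(-1,3);L=np.array([w2c(p,q) for q in f[(abs(f[:,0]-550)<150)&(abs(f[:,1])<330)]])
    m=(abs(L[:,0])<30)&(L[:,1]<-40)&(L[:,1]>-200)&(L[:,2]>145)
    Q=L[m];Q=Q[np.argsort(Q[:,1])]
    # highest region
    T=Q[(abs(Q[:,0])<9)&(Q[:,2]>195)]
    print(n,"lever pts",len(T),T[np.argsort(-T[:,2])][::max(1,len(T)//14)])
    B=Q[(abs(abs(Q[:,0])-22)<4)&(Q[:,2]>165)]; 
    for a in range(-200,-60,10):
        s=B[(B[:,1]>=a)&(B[:,1]<a+10)]
        if len(s): print("  arm",a+5,len(s),np.median(s[:,2]))
    m=(abs(L[:,0])<15)&(L[:,1]>30)&(L[:,1]<75)&(L[:,2]>120); K=L[m]
    for a in range(36,76,3):
        s=K[(K[:,1]>=a)&(K[:,1]<a+3)]
        if len(s): print("  lip",a+1.5,len(s),np.median(s[:,2]),s[:,2].max())
E
```

```text
root [ -0.07 -89.55 185.85] 0.6802003619488914
bail [  -0.44 -189.99  174.05] 0.7935302479001507
tip [  1.03 -71.26 239.79] 1.054568070248223
top lever pts 85 [[  3.3  -69.78 244.1 ]
 [  8.98 -67.89 242.76]
 [  4.16 -66.82 242.35]
 [  6.74 -70.84 241.85]
 [ -2.95 -68.61 241.63]
 [ -6.84 -71.12 241.16]
 [  5.2  -70.58 241.01]
 [  7.22 -69.42 240.56]
 [  4.72 -65.51 240.13]
 [  6.74 -64.33 239.72]
 [ -8.47 -64.3  238.56]
 [  4.84 -74.34 237.16]
 [  5.13 -79.24 211.69]
 [  1.97 -81.09 204.97]
 [ -1.   -83.39 195.25]]
  arm -195 10 174.79883573342778
  arm -185 40 175.2741654658738
  arm -175 29 175.43224477855938
  arm -165 34 176.53596819422006
  arm -155 31 177.89274943304656
  arm -145 30 178.1076500198767
  arm -135 31 179.84344421742026
  arm -125 34 180.12181894298334
  arm -115 31 181.46596051365498
  arm -105 32 182.33756987334073
  arm -95 31 183.53017171090835
  arm -85 14 183.0940707410981
  lip 43.5 21 149.01884945823065 152.3066338157115
  lip 46.5 27 151.78949200831698 154.69502729798182
  lip 49.5 27 151.19483811023315 154.3455616488975
  lip 52.5 25 151.8328515258761 156
[... 1057 characters left out ...]
05 22 184.64149551646403
  arm -95 16 185.6385244206749
  arm -85 26 184.51836825610476
  lip 40.5 2 149.95394346388264 150.1387882985298
  lip 43.5 10 151.6696082539977 152.1614754767155
  lip 46.5 26 153.24819620384994 154.72683620264104
  lip 49.5 28 153.26689367883694 155.77022296176847
  lip 52.5 4 153.55676230721764 154.47392258306638
  lip 55.5 1 151.44217961125662 151.44217961125662
  lip 58.5 3 150.77151679852795 152.38101330331904
  lip 61.5 76 155.31000102581396 167.90636353216598
  lip 64.5 90 160.5097110955702 167.12381469732986
  lip 67.5 33 151.36035820725726 152.87856724986352
  lip 70.5 33 150.79614056401715 153.6144099202453
  lip 73.5 30 151.138974541317 152.48051563325942
```

```bash
python3 - <<'E'
from h import *
np.set_printoptions(precision=0,suppress=True)
p=np.load("case.npy")
for n in("top","side"):
    W=np.load(n+"W.npy")
    for v in range(4,384,8):
        for u in range(4,512,8):
            w=W[v,u]
            if w[2]>150 and abs(w2c(p,w)[0])>125 and w[0]<640 : print(n,u,v,w,end=' ')
    print()
E
```

```text
side 372 12 [ 454. -499.  190.] side 380 12 [ 437. -500.  192.] side 388 12 [ 420. -507.  191.] side 364 20 [ 467. -462.  189.] side 372 20 [ 451. -462.  192.] side 380 20 [ 434. -469.  191.] side 388 20 [ 417. -472.  191.] side 396 20 [ 401. -477.  192.] side 356 28 [ 481. -482.  157.] side 364 28 [ 464. -456.  174.] side 372 28 [ 447. -433.  190.] side 380 28 [ 431. -435.  192.] side 388 28 [ 414. -448.  187.] side 396 28 [ 397. -459.  183.] side 364 36 [ 460. -451.  158.] side 372 36 [ 443. -428.  175.] side 380 36 [ 427. -440.  171.] side 388 36 [ 410. -450.  168.] side 396 36 [ 392. -462.  164.] side 372 44 [ 439. -430.  155.] side 380 44 [ 422. -442.  151.] side 508 212 [217.   3. 197.] side 508 220 [220.  21. 202.] side 508 228 [220.  33. 199.] side 508 236 [218.  42. 193.] side 508 244 [216.  50. 186.] side 508 252 [213.  57. 178.] side 508 260 [205.  57. 160.]
```

```bash
cat > st.py <<'E'
from h import *
from workcell import bot
np.set_printoptions(precision=1,suppress=True)
p=np.load("case.npy")
def st():
    s=bot.get_state();R=s["tcp_rot"];c,n=np.cos(p[2]),np.sin(p[2])
    print("t",round(s["time_s"],2),"case",w2c(p,s["tcp_pos"]),"F case",w2c([0,0,p[2]],s["force"]),"w",round(s["grip_width"],1),
     "xang",round(np.degrees(np.arctan2(R[1,0],R[0,0]))+78.17,2),"tilt",R[:2,2].round(3), "q6",s["qpos"][5].round(2))
if __name__=="__main__": st()
E
python3 st.py
```

```text
t 0.1 case [-463.4 -397.2  230.6] F case [0.2 0.5 0.5] w 85.8 xang 7.18 tilt [-0.  0.] q6 -0.07
```

```bash
python3 -m creep '[{"rz":7.2,"gripper":0},{"x":-38,"y":-29,"z":-5,"gripper":0},{"x":-38,"y":-29,"z":-5,"gripper":0},{"x":-38,"y":-29,"z":-5},{"x":-38,"y":-29,"z":-5},{"x":-38,"y":-29,"z":-5},{"x":-38,"y":-29},{"x":-38,"y":-29}]' 20; python3 st.py
```

```text
t 0.1 case [-463.4 -397.2  230.6] F case [0.2 0.5 0.5] w 85.8 xang 7.18 tilt [-0.  0.] q6 -0.07invalid input at $[0]: expected keys rx, ry, rz, x, y, z, gripper
```

```bash
python3 -m creep '[{"rx":0,"ry":0,"rz":7.2,"x":0,"y":0,"z":0,"gripper":0},{"rx":0,"ry":0,"rz":0,"x":-38,"y":-29,"z":-5,"gripper":0},{"rx":0,"ry":0,"rz":0,"x":-38,"y":-29,"z":-5,"gripper":0},{"rx":0,"ry":0,"rz":0,"x":-38,"y":-29,"z":-5,"gripper":0},{"rx":0,"ry":0,"rz":0,"x":-38,"y":-29,"z":-5,"gripper":0},{"rx":0,"ry":0,"rz":0,"x":-38,"y":-29,"z":-5,"gripper":0},{"rx":0,"ry":0,"rz":0,"x":-38,"y":-29,"z":0,"gripper":0},{"rx":0,"ry":0,"rz":0,"x":-38,"y":-29,"z":0,"gripper":0}]' 20; python3 st.py
```

```text
time_s: 0.9
tcp_pos: [318.2, -187.1, 252.0]
tcp_rot: [[0.189, -0.982, -0.004], [-0.982, -0.189, 0.012], [-0.012, 0.002, -1.0]]
force: [1.5, -0.4, 0.6]
grip_width: 0.4
t 0.9 case [-255.9 -125.   252. ] F case [ 1.4 -0.7  0.6] w 0.4 xang -0.93 tilt [-0.  0.] q6 0.75
```

```bash
python3 -m creep '[{"rx":0,"ry":0,"rz":-0.9,"x":-40,"y":-30,"z":0,"gripper":0},{"rx":0,"ry":0,"rz":0,"x":-40,"y":-30,"z":0,"gripper":0},{"rx":0,"ry":0,"rz":0,"x":-40,"y":-30,"z":0,"gripper":0},{"rx":0,"ry":0,"rz":0,"x":-40,"y":-30,"z":0,"gripper":0},{"rx":0,"ry":0,"rz":0,"x":-40,"y":-30,"z":0,"gripper":0},{"rx":0,"ry":0,"rz":0,"x":-40,"y":-30,"z":0,"gripper":0},{"rx":0,"ry":0,"rz":0,"x":-40,"y":-30,"z":0,"gripper":0},{"rx":0,"ry":0,"rz":0,"x":-40,"y":-30,"z":0,"gripper":0}]'; python3 st.py
```

```text
time_s: 1.7
tcp_pos: [483.8, 177.3, 254.1]
tcp_rot: [[0.206, -0.979, -0.003], [-0.979, -0.206, 0.01], [-0.011, 0.001, -1.0]]
force: [-0.2, -1.2, 0.9]
grip_width: -0.1
t 1.7 case [-19.1 197.7 254.1] F case [-0.4 -1.1  0.9] w -0.1 xang 0.05 tilt [-0.  0.] q6 1.64
```

```bash
python3 -m creep '[{"rx":0,"ry":0,"rz":0,"x":-17,"y":-19,"z":0,"gripper":0},{"rx":0,"ry":0,"rz":0,"x":0,"y":0,"z":40,"gripper":0},{"rx":0,"ry":0,"rz":0,"x":0,"y":0,"z":40,"gripper":0},{"rx":0,"ry":0,"rz":0,"x":0,"y":0,"z":0,"gripper":0}]'; python3 st.py; python3 - <<'E'
from workcell import bot
import cv2
c=bot.camera("top");cv2.imwrite("pics/t3.png",cv2.resize(c["frame"][110:310,120:420],None,fx=2.6,fy=2.6))
c=bot.camera("side");cv2.imwrite("pics/s3.png",cv2.resize(c["frame"][70:370,150:450],None,fx=2,fy=2))
E
```

```text
time_s: 2.1
tcp_pos: [499.5, 206.3, 169.9]
tcp_rot: [[0.214, -0.977, -0.005], [-0.977, -0.214, 0.011], [-0.011, 0.003, -1.0]]
force: [-0.1, -0.3, -0.0]
grip_width: 0.1
t 2.1 case [  2.2 222.9 169.9] F case [-0.1 -0.3 -0. ] w 0.1 xang 0.54 tilt [-0.  0.] q6 1.67
```

View pics/s3.png

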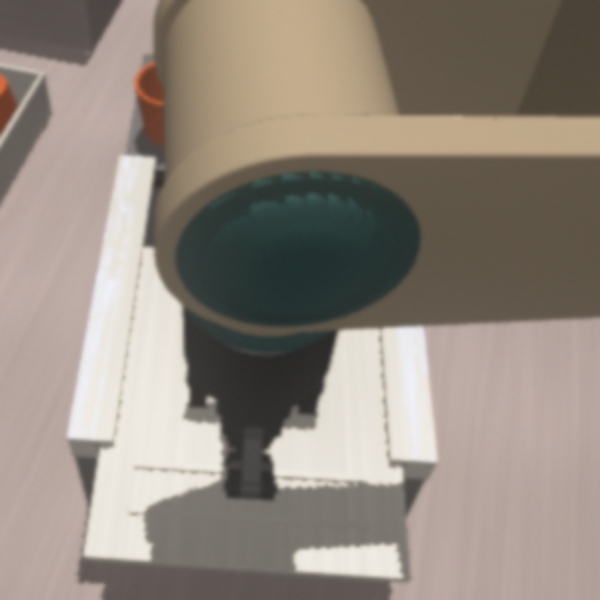

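```bash
python3 -m creep '[{"rx":0,"ry":0,"rz":-0.5,"x":10,"y":2,"z":0,"gripper":0},{"rx":0,"ry":0,"rz":0,"x":10,"y":0,"z":0,"gripper":0},{"rx":0,"ry":0,"rz":0,"x":10,"y":0,"z":0,"gripper":0},{"rx":0,"ry":0,"rz":0,"x":10,"y":0,"z":0,"gripper":0},{"rx":0,"ry":0,"rz":0,"x":10,"y":0,"z":0,"gripper":0}]'; python3 st.py; python3 -m creep '[{"rx":0,"ry":0,"rz":0,"x":10,"y":0,"z":0,"gripper":0},{"rx":0,"ry":0,"rz":0,"x":10,"y":0,"z":0,"gripper":0},{"rx":0,"ry":0,"rz":0,"x":10,"y":0,"z":0,"gripper":0}]'; python3 st.py
```

```text
time_s: 2.7
tcp_pos: [514.0, 154.6, 184.1]
tcp_rot: [[0.223, -0.975, 0.015], [-0.975, -0.223, 0.019], [-0.015, -0.019, -1.0]]
force: [-0.7, 3.8, -1.5]
grip_width: -0.3
t 2.7 case [  5.7 169.3 184.1] F case [ 0.1  3.8 -1.5] w -0.3 xang 1.07 tilt [0. 0.] q6 1.56
time_s: 3.0
tcp_pos: [520.6, 123.0, 183.9]
tcp_rot: [[0.223, -0.975, 0.014], [-0.975, -0.223, 0.02], [-0.017, -0.018, -1.0]]
force: [-2.2, 2.9, 1.4]
grip_width: 0.1
t 3.0 case [  5.7 137.  183.9] F case [-1.5  3.3  1.4] w 0.1 xang 1.06 tilt [0. 0.] q6 1.5
```

```bash
python3 -m creep '[{"rx":-1.1,"ry":0.9,"rz":-1.0,"x":-5,"y":5,"z":6,"gripper":0},{"rx":0,"ry":0,"rz":0,"x":0,"y":0,"z":8,"gripper":0},{"rx":0,"ry":0,"rz":0,"x":0,"y":0,"z":0,"gripper":0}]'; python3 st.py
```

```text
time_s: 3.3
tcp_pos: [521.7, 123.3, 185.5]
tcp_rot: [[0.237, -0.971, 0.026], [-0.971, -0.237, -0.002], [0.008, -0.024, -1.0]]
force: [-1.1, 2.4, -2.7]
grip_width: -0.0
t 3.3 case [  6.8 137.1 185.5] F case [-0.6  2.5 -2.7] w -0.0 xang 1.88 tilt [ 0. -0.] q6 1.5
```

```bash
python3 -m creep '[{"rx":0,"ry":0,"rz":0,"x":-6,"y":0,"z":0,"gripper":0}]'; python3 st.py;python3 -m creep '[{"rx":0,"ry":0,"rz":0,"x":-6,"y":0,"z":0,"gripper":0}]'; python3 st.py; python3 - <<'E'
from workcell import bot
import cv2
print(bot.get_state()["qpos"],bot.get_state()["torque"])
c=bot.camera("top");cv2.imwrite("pics/t4.png",cv2.resize(c["frame"][110:310,120:420],None,fx=2.6,fy=2.6))
c=bot.camera("side");cv2.imwrite("pics/s4.png",cv2.resize(c["frame"][70:370,150:450],None,fx=2,fy=2))
E
```

```text
time_s: 3.4
tcp_pos: [521.0, 128.2, 186.5]
tcp_rot: [[0.236, -0.971, 0.028], [-0.972, -0.236, -0.003], [0.01, -0.027, -1.0]]
force: [0.3, -0.1, -1.0]
grip_width: -0.0
t 3.4 case [  7.2 142.1 186.5] F case [ 0.3 -0.2 -1. ] w -0.0 xang 1.82 tilt [ 0. -0.] q6 1.51
time_s: 3.5
tcp_pos: [519.7, 133.9, 186.3]
tcp_rot: [[0.235, -0.972, 0.029], [-0.972, -0.236, -0.004], [0.011, -0.027, -1.0]]
force: [0.4, 0.1, 0.2]
grip_width: -0.3
t 3.5 case [  7.1 147.9 186.3] F case [ 0.4 -0.   0.2] w -0.3 xang 1.78 tilt [ 0. -0.] q6 1.52
[ 0.18831115  0.08172974  1.45963533 -0.00960888  1.57299476  1.52126843] [ 0.0513773   0.00541534 -0.0428918 ]
```

View pics/s4.png

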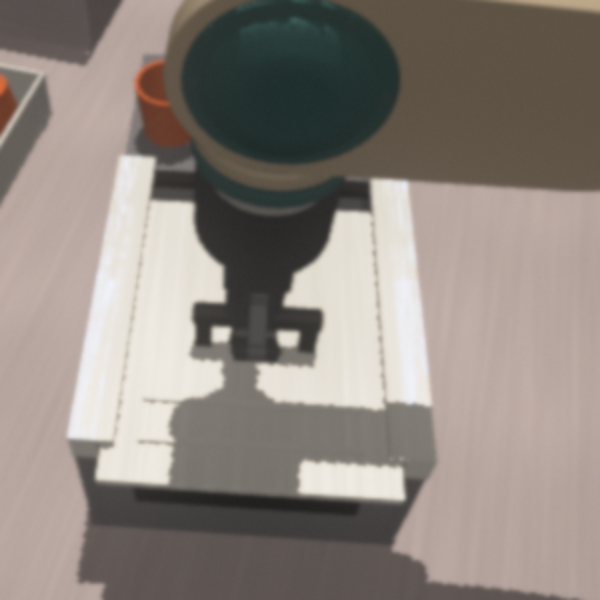

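View pics/t4.png

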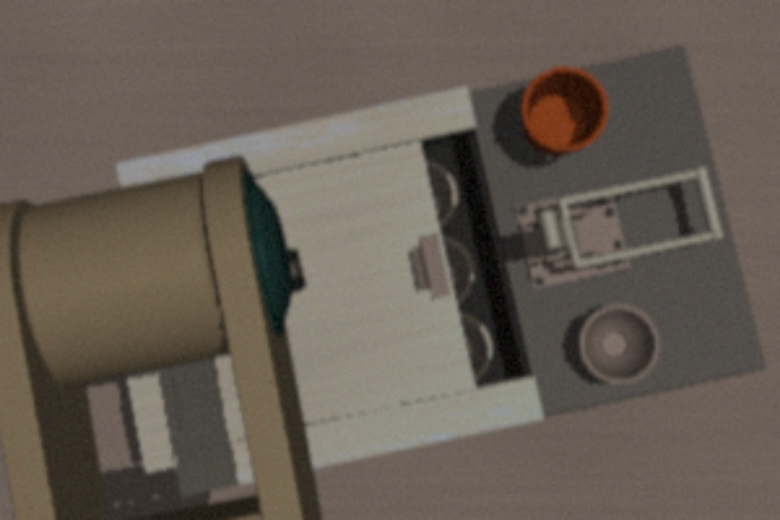

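```bash
python3 -m creep '[{"rx":-1.6,"ry":-0.6,"rz":1.8,"x":0,"y":7,"z":0,"gripper":0},{"rx":0,"ry":0,"rz":0,"x":0,"y":0,"z":16,"gripper":0}]'; python3 st.py
```

```text
time_s: 3.8
tcp_pos: [512.3, 132.9, 170.1]
tcp_rot: [[0.203, -0.979, -0.003], [-0.979, -0.203, 0.0], [-0.001, 0.003, -1.0]]
force: [1.0, 0.3, -0.0]
grip_width: 0.1
t 3.8 case [ -0.4 148.4 170.1] F case [ 1.   0.1 -0. ] w 0.1 xang -0.09 tilt [-0.  0.] q6 1.55
```

```bash
python3 -m creep '[{"rx":0,"ry":0,"rz":0,"x":7,"y":0,"z":0,"gripper":0},{"rx":0,"ry":0,"rz":0,"x":7,"y":0,"z":0,"gripper":0},{"rx":0,"ry":0,"rz":0,"x":7,"y":0,"z":1,"gripper":0},{"rx":0,"ry":0,"rz":0,"x":7,"y":0,"z":1,"gripper":0}]'; python3 st.py
```

```text
time_s: 4.2
tcp_pos: [516.6, 104.8, 166.5]
tcp_rot: [[0.203, -0.979, -0.011], [-0.979, -0.203, 0.003], [-0.005, 0.01, -1.0]]
force: [-4.3, 7.4, 4.7]
grip_width: 0.2
t 4.2 case [ -1.9 120.  166.5] F case [-2.7  8.1  4.7] w 0.2 xang -0.12 tilt [-0.  0.] q6 1.49
```

Force is rising: 8 N at y=120, near the seal. I'll push a little more and check.

```bash
for i in 1 2; do python3 -m creep '[{"rx":0,"ry":0,"rz":0,"x":3,"y":0,"z":0,"gripper":0}]'>/dev/null; python3 st.py; done; python3 - <<'E'
from workcell import bot
import cv2
c=bot.camera("top");cv2.imwrite("pics/t5.png",cv2.resize(c["frame"][110:310,120:420],None,fx=2.6,fy=2.6))
E
```

```text
t 4.3 case [ -2.  117.5 166.7] F case [ 0.3 13.  -3.5] w -0.2 xang -0.11 tilt [-0.  0.] q6 1.49
t 4.4 case [ -2.  116.1 166.8] F case [ 1.4 15.8 -1.2] w 0.2 xang -0.04 tilt [-0.  0.] q6 1.48
```

View pics/t5.png

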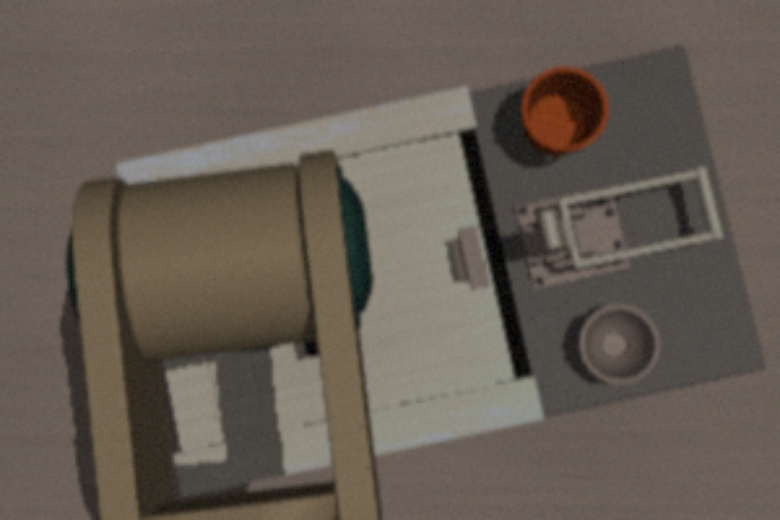

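```bash
python3 -m creep '[{"rx":0,"ry":0,"rz":0,"x":-15,"y":0,"z":0,"gripper":0},{"rx":0,"ry":0,"rz":0,"x":-10,"y":0,"z":-40,"gripper":0},{"rx":0,"ry":0,"rz":0,"x":0,"y":0,"z":-48,"gripper":0},{"rx":0,"ry":0,"rz":0,"x":0,"y":0,"z":-48,"gripper":0},{"rx":0,"ry":0,"rz":0,"x":45,"y":0,"z":0,"gripper":40},{"rx":0,"ry":0,"rz":0,"x":45,"y":0,"z":0,"gripper":40},{"rx":0,"ry":0,"rz":0,"x":45,"y":0,"z":0,"gripper":40},{"rx":0,"ry":0,"rz":0,"x":45,"y":0,"z":0,"gripper":40}]'; python3 st.py
```

```text
time_s: 5.25
tcp_pos: [550.6, -54.7, 309.5]
tcp_rot: [[0.208, -0.978, -0.008], [-0.978, -0.208, 0.002], [-0.003, 0.008, -1.0]]
force: [0.2, -0.3, -1.0]
grip_width: 40.2
t 5.25 case [ -1.4 -43.  309.5] F case [ 0.2 -0.4 -1. ] w 40.2 xang 0.16 tilt [-0.  0.] q6 1.2
```

```bash
python3 -m creep '[{"rx":0,"ry":0,"rz":0,"x":45,"y":-1,"z":0,"gripper":40},{"rx":0,"ry":0,"rz":0,"x":45,"y":0,"z":0,"gripper":40},{"rx":0,"ry":0,"rz":0,"x":45,"y":0,"z":0,"gripper":40},{"rx":0,"ry":0,"rz":0,"x":5,"y":0,"z":0,"gripper":40},{"rx":0,"ry":0,"rz":0,"x":0,"y":0,"z":0,"gripper":40}]'; python3 st.py; python3 - <<'E'
from workcell import bot
import cv2
c=bot.camera("side");cv2.imwrite("pics/s6.png",cv2.resize(c["frame"][20:260,150:450],None,fx=2.5,fy=2.5))
E
```

```text
time_s: 5.75
tcp_pos: [580.1, -204.7, 309.3]
tcp_rot: [[0.196, -0.981, -0.009], [-0.981, -0.196, -0.005], [0.003, 0.01, -1.0]]
force: [-0.4, 0.4, -0.2]
grip_width: 39.9
t 5.75 case [  -3.3 -195.9  309.3] F case [-0.3  0.4 -0.2] w 39.9 xang -0.52 tilt [-0. -0.] q6 0.98
```

View pics/s6.png

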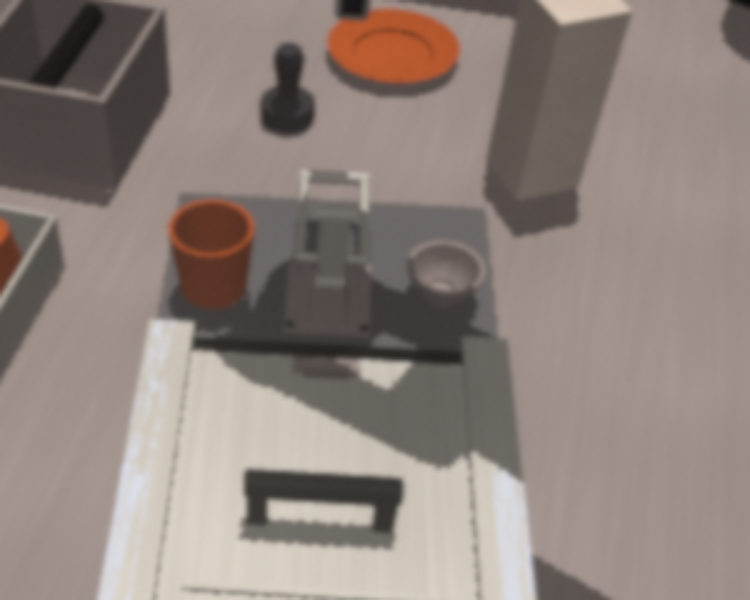

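```bash
python3 -m creep '[{"rx":-0.5,"ry":0.4,"rz":-0.5,"x":-6,"y":-3.3,"z":20,"gripper":40},{"rx":0,"ry":0,"rz":0,"x":0,"y":0,"z":40,"gripper":40},{"rx":0,"ry":0,"rz":0,"x":0,"y":0,"z":35,"gripper":40},{"rx":0,"ry":0,"rz":0,"x":0,"y":0,"z":0,"gripper":40}]'; python3 st.py; python3 - <<'E'
from workcell import bot
import cv2
from st import *
c=bot.camera("side");cv2.imwrite("pics/s7.png",cv2.resize(c["frame"][20:260,150:450],None,fx=2.5,fy=2.5))
h,w=c["depth"].shape;v,u=np.mgrid[:h,:w]
r=np.stack([u,v,np.ones_like(u)],-1)@np.linalg.inv(c["K"]).T
W=((r*c["depth"][...,None])@c["orientation"].T+c["position"]).reshape(-1,3)
W=W[(W[:,2]>180)&(W[:,2]<196)&(abs(W[:,0]-530)<60)&(W[:,1]>30)&(W[:,1]<140)]
W[:,0]-=2.1
print(len(W),np.median([w2c(p,q) for q in W],axis=0))
E
```

```text
time_s: 6.2
tcp_pos: [581.3, -193.9, 214.7]
tcp_rot: [[0.21, -0.978, -0.012], [-0.978, -0.21, -0.017], [0.014, 0.015, -1.0]]
force: [-0.4, -0.1, -1.0]
grip_width: 40.1
t 6.2 case [   0.1 -185.6  214.7] F case [-0.4  0.  -1. ] w 40.1 xang 0.29 tilt [-0. -0.] q6 0.98
744 [ -0.1 106.  190.4]
```

View pics/s7.png

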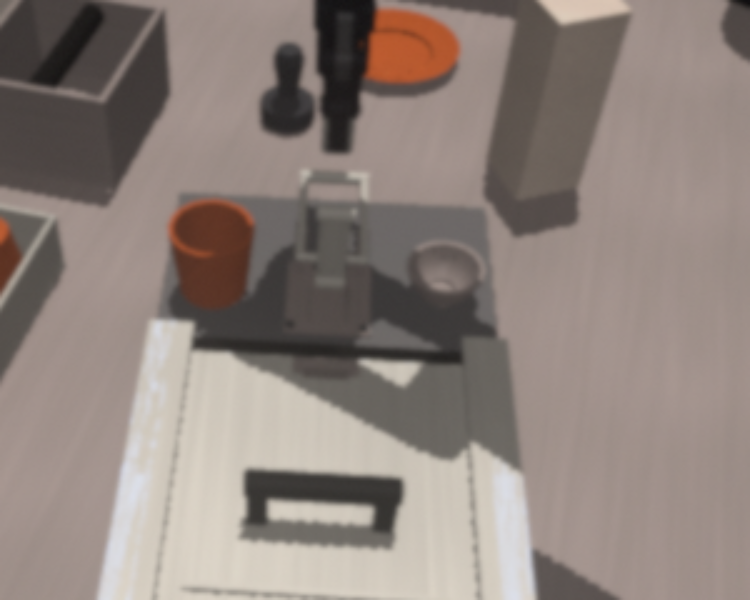

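```bash
python3 - <<'E'
from st import *
import cv2
for n,dx in(("side",-2.1),("top",2.1)):
    W=np.load(n+"W.npy").reshape(-1,3)
    W=W[(W[:,2]>180)&(W[:,2]<196)&(abs(W[:,0]-507)<60)&(W[:,1]>100)&(W[:,1]<220)].copy();W[:,0]+=dx
    L=np.array([w2c(p,q) for q in W]);print(n,np.median(L,axis=0),L[:,1].min(),L[:,1].max())
c=bot.camera("side")
h,w=c["depth"].shape;v,u=np.mgrid[:h,:w]
r=np.stack([u,v,np.ones_like(u)],-1)@np.linalg.inv(c["K"]).T
W=((r*c["depth"][...,None])@c["orientation"].T+c["position"]).reshape(-1,3)
W=W[(W[:,2]>180)&(W[:,2]<196)&(abs(W[:,0]-530)<60)&(W[:,1]>30)&(W[:,1]<140)]
W[:,0]-=2.1
L=np.array([w2c(p,q) for q in W]);print(np.median(L,axis=0),L[:,1].min(),L[:,1].max())
E
```

```text
side [ -0.2 176.1 190.5] 166.0300034538443 180.40022678076576
top [ -0.2 171.2 189.1] 164.67857476507356 179.42583152761065
[  0.3 105.9 190.3] 94.73021321853058 109.74925127172231
```

```bash
python3 -m creep '[{"rx":0,"ry":0,"rz":0,"x":3.5,"y":0,"z":26,"gripper":40},{"rx":0,"ry":0,"rz":0,"x":0,"y":0,"z":24,"gripper":40},{"rx":0,"ry":0,"rz":0,"x":0,"y":0,"z":0,"gripper":40}]'; python3 st.py; python3 - <<'E'
from workcell import bot
import cv2
c=bot.camera("side");cv2.imwrite("pics/s8.png",cv2.resize(c["frame"][40:160,210:360],None,fx=5,fy=5,interpolation=cv2.INTER_CUBIC))
E
```

```text
time_s: 6.6
tcp_pos: [587.4, -199.1, 180.6]
tcp_rot: [[0.211, -0.977, 0.011], [-0.977, -0.212, -0.026], [0.028, -0.005, -1.0]]
force: [0.2, 0.7, -0.3]
grip_width: 39.9
t 6.6 case [   5.1 -191.9  180.6] F case [ 0.4  0.6 -0.3] w 39.9 xang 0.37 tilt [ 0. -0.] q6 0.98
```

View pics/s8.png

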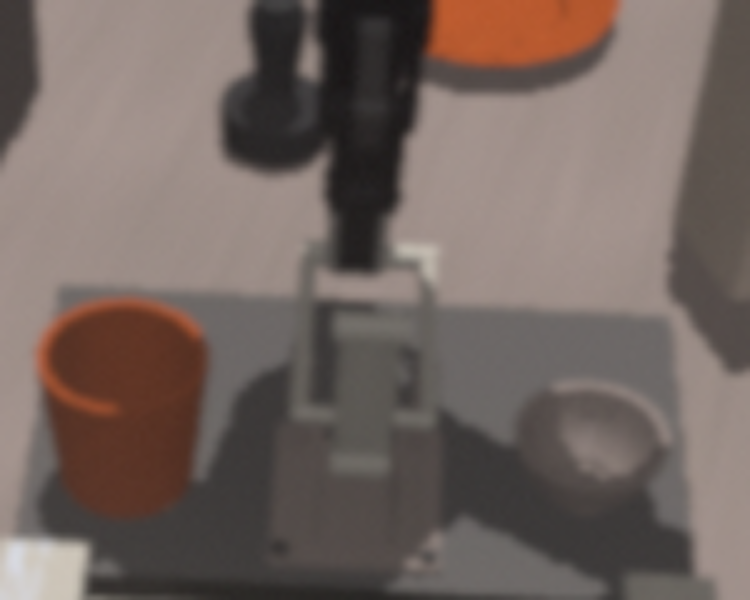

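```bash
python3 -m creep '[{"rx":-0.3,"ry":-1.6,"rz":0.3,"x":-2,"y":5,"z":8,"gripper":40},{"rx":0,"ry":0,"rz":0,"x":0,"y":0,"z":9,"gripper":40}]'; python3 st.py; python3 -m creep '[{"rx":0,"ry":0,"rz":0,"x":0,"y":0,"z":0,"gripper":40}]' >/dev/null; python3 st.py
```

```text
time_s: 6.85
tcp_pos: [585.0, -199.0, 172.1]
tcp_rot: [[0.207, -0.978, 0.012], [-0.978, -0.207, -0.003], [0.005, -0.011, -1.0]]
force: [-0.7, -0.6, 0.5]
grip_width: 39.7
t 6.85 case [   2.7 -191.4  172.1] F case [-0.8 -0.5  0.5] w 39.7 xang 0.1 tilt [ 0. -0.] q6 0.97
t 6.95 case [   2.5 -191.4  171.8] F case [-0.3 -0.4 -0.1] w 40.2 xang 0.08 tilt [ 0. -0.] q6 0.97
```

```bash
python3 -m creep '[{"rx":0,"ry":0,"rz":0,"x":-1,"y":3,"z":11,"gripper":40},{"rx":0,"ry":0,"rz":0,"x":0,"y":0,"z":0,"gripper":0},{"rx":0,"ry":0,"rz":0,"x":0,"y":0,"z":0,"gripper":0},{"rx":0,"ry":0,"rz":0,"x":0,"y":0,"z":0,"gripper":0},{"rx":0,"ry":0,"rz":0,"x":0,"y":0,"z":0,"gripper":0}]' 20; python3 st.py;python3 - <<'E'
from workcell import bot
import cv2
c=bot.camera("side");cv2.imwrite("pics/s9.png",cv2.resize(c["frame"][40:160,210:360],None,fx=5,fy=5,interpolation=cv2.INTER_CUBIC))
E
```

```text
time_s: 7.45
tcp_pos: [581.8, -198.7, 160.8]
tcp_rot: [[0.206, -0.978, 0.012], [-0.978, -0.206, -0.003], [0.005, -0.012, -1.0]]
force: [-0.1, -0.6, 0.1]
grip_width: 7.6
t 7.45 case [  -0.4 -190.4  160.8] F case [-0.2 -0.6  0.1] w 7.6 xang 0.08 tilt [ 0. -0.] q6 0.97
```

View pics/s9.png

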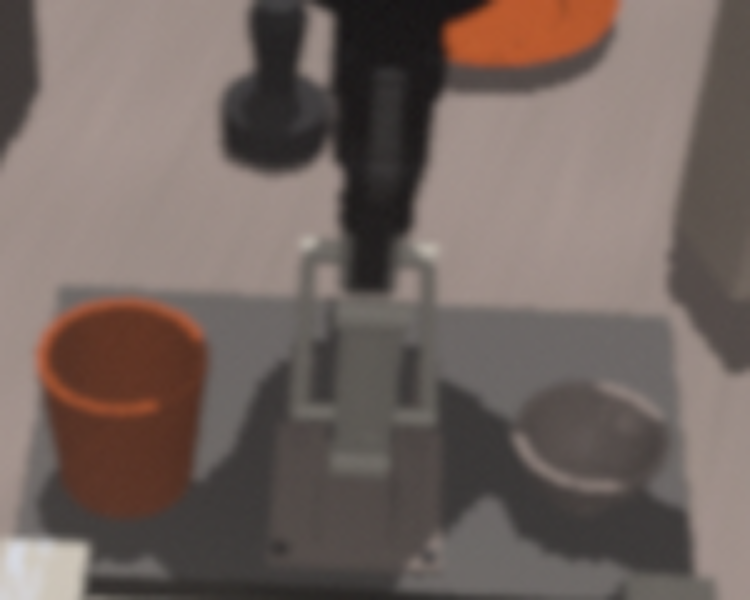

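```bash
python3 -m creep '[{"rx":0,"ry":0,"rz":0,"x":0,"y":0,"z":-21,"gripper":0},{"rx":0,"ry":0,"rz":0,"x":-5,"y":0,"z":-20,"gripper":0},{"rx":0,"ry":0,"rz":0,"x":-9,"y":0,"z":-19,"gripper":0}]'; python3 st.py
```

```text
time_s: 7.8
tcp_pos: [578.5, -185.4, 218.9]
tcp_rot: [[0.205, -0.979, 0.011], [-0.979, -0.205, -0.002], [0.004, -0.01, -1.0]]
force: [1.9, 0.4, -2.0]
grip_width: 7.9
t 7.8 case [  -0.8 -176.7  218.9] F case [ 1.9 -0.  -2. ] w 7.9 xang 0.02 tilt [ 0. -0.] q6 0.99
```

```bash
python3 -m creep '[{"rx":0,"ry":0,"rz":0,"x":-13.6,"y":0,"z":-18.8,"gripper":0},{"rx":0,"ry":0,"rz":0,"x":-15.6,"y":0,"z":-13.6,"gripper":0}]'; python3 st.py
```

```text
time_s: 8.0
tcp_pos: [572.7, -157.1, 253.3]
tcp_rot: [[0.204, -0.979, 0.014], [-0.979, -0.204, -0.004], [0.007, -0.013, -1.0]]
force: [1.7, -1.1, -0.4]
grip_width: 7.9
t 8.0 case [  -0.7 -147.8  253.3] F case [ 1.4 -1.4 -0.4] w 7.9 xang -0.08 tilt [ 0. -0.] q6 1.04
```

```bash
python3 -m creep '[{"rx":0,"ry":0,"rz":0,"x":-18.5,"y":0,"z":-8.1,"gripper":0},{"rx":0,"ry":0,"rz":0,"x":-20,"y":0,"z":-6,"gripper":0}]'>/dev/null; python3 st.py; python3 - <<'E'
from workcell import bot
import cv2
c=bot.camera("side");cv2.imwrite("pics/s10.png",cv2.resize(c["frame"][20:170,200:370],None,fx=4,fy=4,interpolation=cv2.INTER_CUBIC))
E
```

```text
t 8.2 case [  -0.7 -108.1  269.8] F case [ 1.1 -1.6 -1.4] w 8.2 xang -0.18 tilt [ 0. -0.] q6 1.1
```

View pics/s10.png

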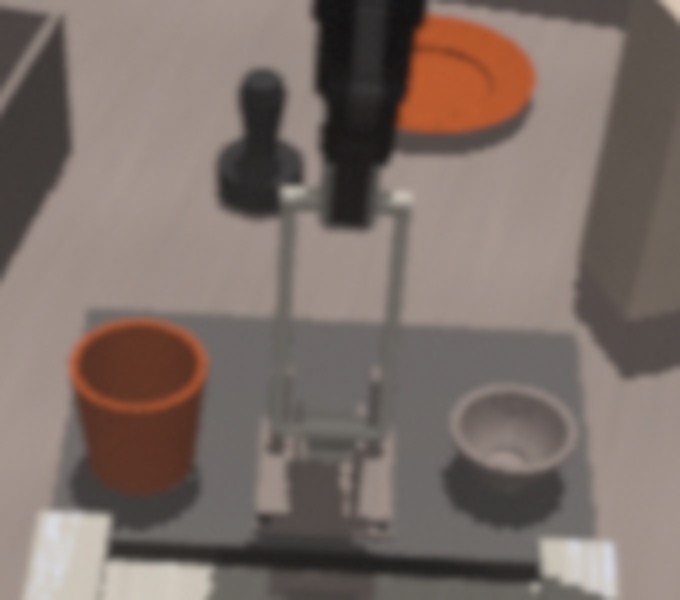

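```bash
python3 - <<'E'
from st import *
import cv2
for n in("side","top"):
    c=bot.camera(n)
    x0,y0=(240,70) if n=="side" else (290,140)
    cv2.imwrite(f"pics/{n}11.png",cv2.resize(c["frame"][y0:y0+100,x0:x0+100],None,fx=6,fy=6,interpolation=cv2.INTER_CUBIC))
    h,w=c["depth"].shape;v,u=np.mgrid[:h,:w]
    r=np.stack([u,v,np.ones_like(u)],-1)@np.linalg.inv(c["K"]).T
    W=((r*c["depth"][...,None])@c["orientation"].T+c["position"]).reshape(-1,3)
    W=W[(abs(W[:,0]-560)<100)&(abs(W[:,1]+100)<150)].copy();W[:,0]+=2.1 if n=="top" else -2.1
    L=np.array([w2c(p,q) for q in W]);m=(abs(L[:,0])<9)&(L[:,2]>140)&(L[:,2]<250)&(L[:,1]<-20)
    L=L[m]
    for a in range(-200,-20,6):
        s=L[(L[:,1]>=a)&(L[:,1]<a+6)]
        if len(s): print(n,a+3,len(s),np.percentile(s[:,2],[0,50,100]))
E
```

```text
side -107 1 [140.6 140.6 140.6]
side -101 4 [140.  140.3 141. ]
side -95 5 [140.1 140.3 140.9]
side -89 5 [140.2 141.4 163.6]
side -83 32 [140.  163.4 165.9]
side -77 7 [140.1 174.  177.1]
side -71 12 [140.1 177.9 182.1]
side -65 14 [140.3 187.5 190.8]
side -59 7 [140.  192.8 198.4]
side -53 9 [198.9 202.1 204.5]
side -41 30 [149.  226.7 228.4]
side -35 88 [149.6 223.3 229.1]
side -29 22 [149.3 151.  152.9]
side -23 19 [151.  153.6 155.1]
top -119 2 [141.5 141.5 141.6]
top -59 26 [197.2 201.7 205.1]
top -53 31 [203.5 207.1 212.8]
top -47 35 [210.7 214.8 220.2]
top -41 45 [146.1 223.4 228.3]
top -35 62 [146.5 184.6 226.9]
top -29 32 [146.4 149.  152.2]
top -23 32 [148.6 151.2 154.4]
```

View pics/side11.png

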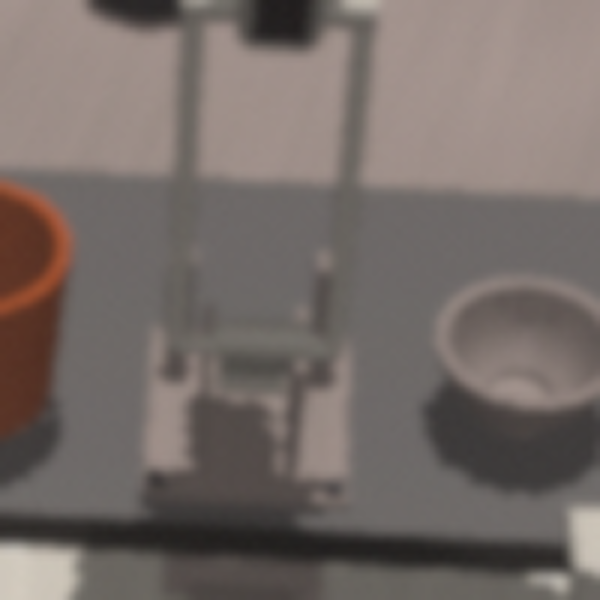

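View pics/top11.png

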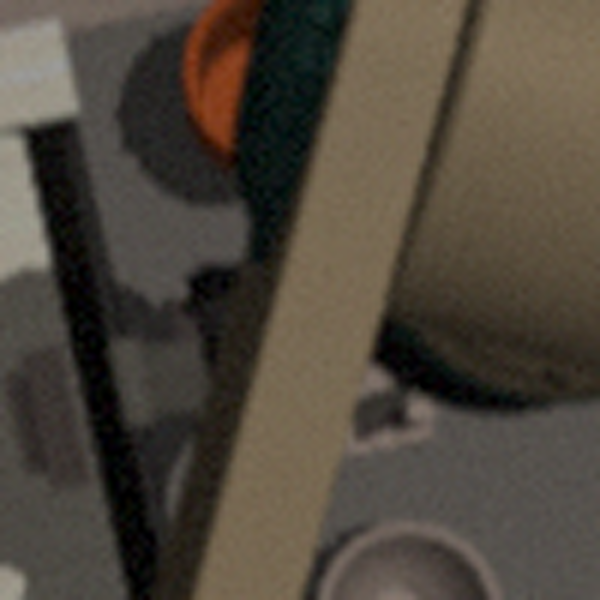

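```bash
python3 -m creep '[{"rx":0,"ry":0,"rz":0,"x":-17.5,"y":0,"z":0,"gripper":0},{"rx":0,"ry":0,"rz":0,"x":-20,"y":0,"z":0.5,"gripper":0}]'>/dev/null; python3 st.py;
```

```text
t 8.55 case [ -0.3 -73.  272.2] F case [-0.6 -1.5  1.1] w 7.7 xang -0.31 tilt [ 0. -0.] q6 1.16
```

```bash
python3 -m creep '[{"rx":0,"ry":0,"rz":0,"x":-21,"y":0,"z":5,"gripper":0},{"rx":0,"ry":0,"rz":0,"x":-20,"y":0,"z":9,"gripper":0}]'>/dev/null; python3 st.py;
```

```text
t 8.75 case [ -0.1 -32.3 258.6] F case [-1.5 -0.4  0.8] w 7.7 xang -0.45 tilt [ 0. -0.] q6 1.23
```

```bash
python3 -m creep '[{"rx":0,"ry":0,"rz":0,"x":-14,"y":0,"z":9,"gripper":0},{"rx":0,"ry":0,"rz":0,"x":0,"y":0,"z":0,"gripper":0}]'>/dev/null; python3 st.py;python3 - <<'E'
from workcell import bot
import cv2
c=bot.camera("side");cv2.imwrite("pics/s12.png",cv2.resize(c["frame"][20:220,200:370],None,fx=3.5,fy=3,interpolation=cv2.INTER_CUBIC))
E
```

```text
t 8.95 case [ -0.2 -15.9 247.2] F case [0.4 2.2 3.6] w 7.8 xang -0.33 tilt [ 0. -0.] q6 1.25
```

View pics/s12.png

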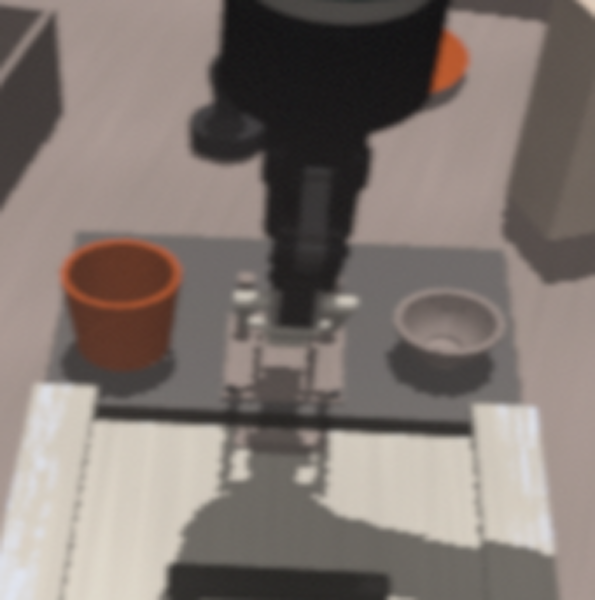

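```bash
python3 -m creep '[{"rx":0,"ry":0,"rz":0,"x":0,"y":0,"z":0,"gripper":40},{"rx":0,"ry":0,"rz":0,"x":0,"y":0,"z":0,"gripper":40},{"rx":0,"ry":0,"rz":0,"x":0,"y":0,"z":-30,"gripper":40},{"rx":0,"ry":0,"rz":0,"x":-10,"y":0,"z":-40,"gripper":40},{"rx":0,"ry":0,"rz":0,"x":-45,"y":0,"z":-10,"gripper":0},{"rx":0,"ry":0,"rz":0,"x":-45,"y":0,"z":0,"gripper":0},{"rx":0,"ry":0,"rz":0,"x":-45,"y":0,"z":0,"gripper":0},{"rx":0,"ry":0,"rz":0,"x":0,"y":0,"z":0,"gripper":0}]'>/dev/null; python3 st.py;python3 - <<'E'
from workcell import bot
import cv2
c=bot.camera("side");cv2.imwrite("pics/s13.png",cv2.resize(c["frame"][60:220,200:370],None,fx=4,fy=3.5,interpolation=cv2.INTER_CUBIC))
c=bot.camera("top");cv2.imwrite("pics/t13.png",cv2.resize(c["frame"][130:260,240:410],None,fx=4.5,fy=4.5,interpolation=cv2.INTER_CUBIC))
E
```

```text
t 9.8 case [ -0.1 127.2 325.1] F case [ 0.2 -0.7  0. ] w -0.1 xang -1.1 tilt [ 0. -0.] q6 1.53
```

View pics/s13.png

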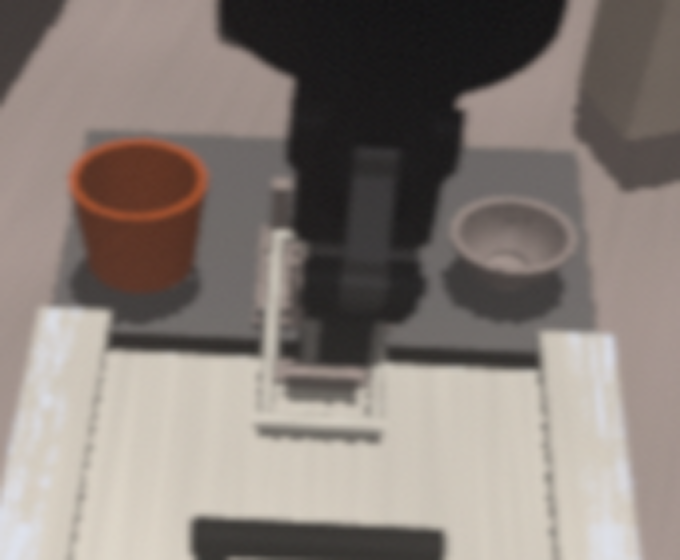

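View pics/t13.png

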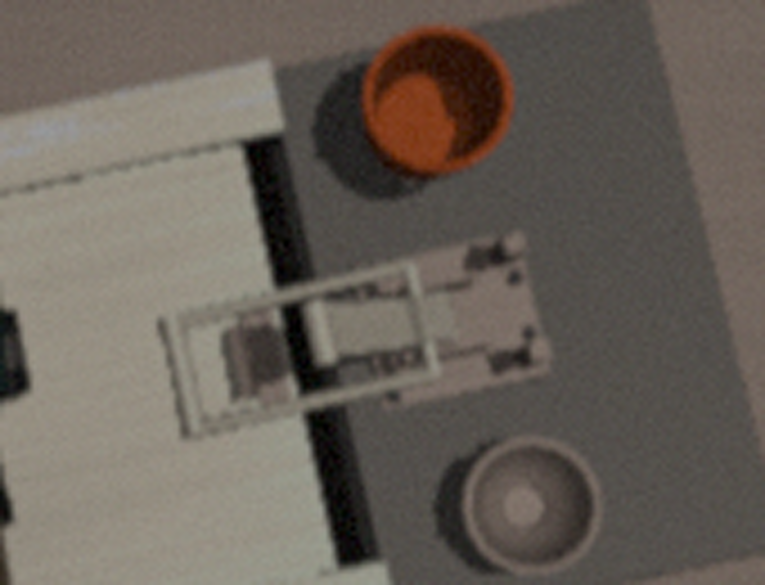

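```bash
sed -i 's/R\[:2,2\].round(3)/list(R[:2,2].round(4))/' st.py; python3 -m creep '[{"rx":0,"ry":0,"rz":-1.1,"x":20,"y":0,"z":0,"gripper":0},{"rx":0,"ry":0,"rz":0,"x":35,"y":0,"z":20,"gripper":0},{"rx":0,"ry":0,"rz":0,"x":35,"y":0,"z":20,"gripper":0},{"rx":0,"ry":0,"rz":0,"x":25,"y":0,"z":30,"gripper":0},{"rx":0,"ry":0,"rz":0,"x":0,"y":0,"z":35,"gripper":0},{"rx":0,"ry":0,"rz":0,"x":0,"y":0,"z":0,"gripper":0}]'>/dev/null; python3 st.py;python3 - <<'E'
from workcell import bot
import cv2
c=bot.camera("side");cv2.imwrite("pics/s14.png",cv2.resize(c["frame"][60:220,200:370],None,fx=4,fy=3.5,interpolation=cv2.INTER_CUBIC))
E
```

```text
t 10.5 case [ -0.7  -7.8 218.1] F case [0.1 0.6 0.1] w -0.2 xang -0.81 tilt [np.float64(0.0179), np.float64(-0.0177)] q6 1.28
```

View pics/s14.png

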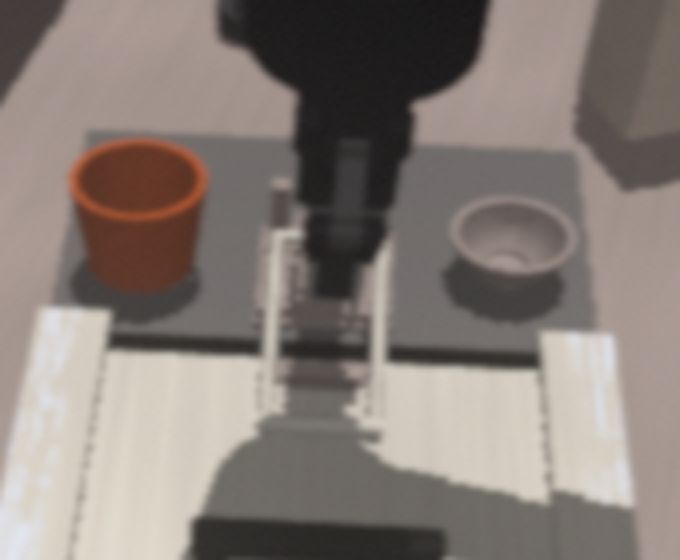

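```bash
python3 -m creep '[{"rx":0,"ry":0,"rz":-0.8,"x":0,"y":0,"z":6,"gripper":0},{"rx":0,"ry":0,"rz":0,"x":10,"y":0,"z":0,"gripper":0},{"rx":0,"ry":0,"rz":0,"x":10,"y":0,"z":-3,"gripper":0},{"rx":0,"ry":0,"rz":0,"x":10,"y":0,"z":-3,"gripper":0}]'>/dev/null; python3 st.py
```

```text
t 10.95 case [  2.2 -40.2 228.8] F case [0.8 0.6 0. ] w 0.1 xang 0.15 tilt [np.float64(0.0314), np.float64(-0.0198)] q6 1.21
```

```bash
python3 - <<'E'
from workcell import bot
import cv2
c=bot.camera("side");cv2.imwrite("pics/s15.png",cv2.resize(c["frame"][60:220,200:370],None,fx=4,fy=3.5,interpolation=cv2.INTER_CUBIC))
c=bot.camera("top");cv2.imwrite("pics/t15.png",cv2.resize(c["frame"][130:260,240:410],None,fx=4.5,fy=4.5,interpolation=cv2.INTER_CUBIC))
E
```

```text
(no output)
```

View pics/s15.png

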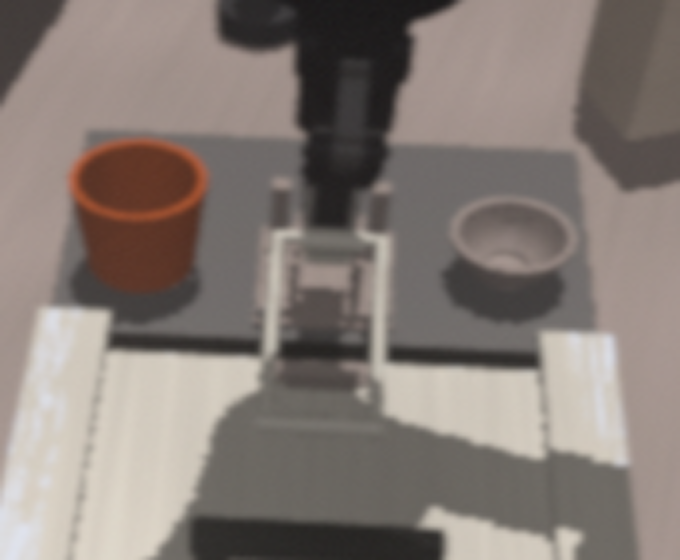

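View pics/t15.png

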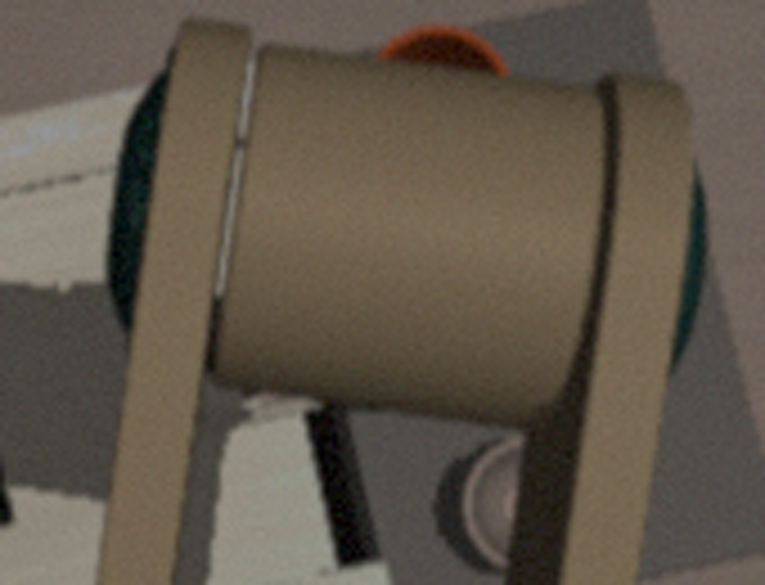

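```bash
cat > lev.py <<'E'
from st import *
import cv2
def lev():
  for n in("side",):
    c=bot.camera(n)
    h,w=c["depth"].shape;v,u=np.mgrid[:h,:w]
    r=np.stack([u,v,np.ones_like(u)],-1)@np.linalg.inv(c["K"]).T
    W=((r*c["depth"][...,None])@c["orientation"].T+c["position"]).reshape(-1,3)
    W=W[(abs(W[:,0]-560)<100)&(abs(W[:,1]+60)<180)].copy();W[:,0]+=2.1 if n=="top" else -2.1
    L=np.array([w2c(p,q) for q in W]);m=(abs(L[:,0])<9)&(L[:,2]>155)&(L[:,2]<250)&(L[:,1]<40)
    L=L[m]
    for a in range(-200,40,6):
        s=L[(L[:,1]>=a)&(L[:,1]<a+6)]
        if len(s): print(n,a+3,len(s),np.percentile(s[:,2],[0,50,100]))
    return c
lev()
E
python3 lev.py; python3 - <<'E'
from st import *
for P in([0,-35,226],[0,-58,239],[0,-40,229]): print(P,(proj("side",c2w(p,P))-[200,60])*[4,3.5])
E
```

```text
side -89 2 [158.3 158.8 159.3]
side -83 25 [158.8 163.7 167.1]
side -77 1 [171.9 171.9 171.9]
side -65 4 [184.2 186.4 187.3]
side -59 7 [188.9 190.8 194.3]
side -41 2 [224.  224.5 225.1]
side -35 82 [218.5 225.4 249.4]
side -29 64 [218.3 240.5 249.7]
side -23 10 [155.3 244.8 250. ]
side -11 20 [155.1 164.8 167.5]
side -5 41 [155.8 162.8 167.8]
side 13 12 [158.2 160.1 161.3]
side 19 45 [155.6 159.1 160.9]
[0, -35, 226] [336.1 233.5]
[0, -58, 239] [339.6 175.9]
[0, -40, 229] [336.9 220.6]
```

```bash
python3 -m creep '[{"rx":-1.5,"ry":-1.5,"rz":0,"x":-20,"y":2,"z":-5,"gripper":0},{"rx":0,"ry":0,"rz":0,"x":-18,"y":0,"z":0,"gripper":0},{"rx":0,"ry":0,"rz":0,"x":0,"y":0,"z":0,"gripper":0}]'>/dev/null; python3 st.py; python3 -m creep '[{"rx":0,"ry":0,"rz":0,"x":0,"y":0,"z":20,"gripper":0},{"rx":0,"ry":0,"rz":0,"x":0,"y":0,"z":0,"gripper":0}]'>/dev/null; python3 st.py
```

```text
t 11.4 case [ -0.2  -0.9 233.1] F case [ 0.2  0.3 -0.5] w 0.1 xang 0.04 tilt [np.float64(-0.0012), np.float64(0.0018)] q6 1.27
t 11.6 case [ -0.1  -0.8 213.2] F case [ 0.3 -0.3 -1. ] w -0.5 xang 0.12 tilt [np.float64(-0.0002), np.float64(0.0013)] q6 1.27
```

```bash
python3 -m creep '[{"rx":0,"ry":0,"rz":0,"x":0,"y":0,"z":10,"gripper":0},{"rx":0,"ry":0,"rz":0,"x":8,"y":0,"z":0,"gripper":0},{"rx":0,"ry":0,"rz":0,"x":8,"y":0,"z":0,"gripper":0}]'>/dev/null; python3 st.py; python3 -m creep '[{"rx":0,"ry":0,"rz":0,"x":8,"y":0,"z":0,"gripper":0},{"rx":0,"ry":0,"rz":0,"x":8,"y":0,"z":0,"gripper":0}]'>/dev/null; python3 st.py
```

```text
t 11.9 case [  0.4 -17.8 204.1] F case [-0.4  0.5 -0.2] w 0.0 xang 0.17 tilt [np.float64(0.0017), np.float64(0.0009)] q6 1.24
t 12.1 case [  1.3 -34.4 206.6] F case [-0.4  2.1  2.3] w -0.2 xang 0.23 tilt [np.float64(0.0049), np.float64(0.0039)] q6 1.21
```

```bash
python3 -m creep '[{"rx":0,"ry":0,"rz":0,"x":8,"y":1,"z":-3,"gripper":0},{"rx":0,"ry":0,"rz":0,"x":8,"y":0,"z":-3,"gripper":0}]'>/dev/null; python3 st.py; python3 lev.py; python3 - <<'E'
from workcell import bot
import cv2
c=bot.camera("side");cv2.imwrite("pics/s16.png",cv2.resize(c["frame"][60:220,200:370],None,fx=4,fy=3.5,interpolation=cv2.INTER_CUBIC))
E
```

```text
t 12.3 case [  0.4 -52.3 213.4] F case [ 0.4  1.5 -0.3] w -0.0 xang 0.2 tilt [np.float64(0.0059), np.float64(0.0038)] q6 1.18
side -89 13 [166.1 168.3 171.5]
side -83 67 [159.6 167.1 179.8]
side -47 32 [214.6 225.9 238.8]
side -41 81 [216.  233.7 245.9]
side -35 35 [226.  236.6 247. ]
side -11 14 [155.9 165.3 167.9]
side -5 45 [155.7 162.8 168.3]
side 1 5 [158.5 159.  159.3]
side 7 46 [155.5 159.2 161.8]
side 13 7 [156.5 157.  161.5]
```

View pics/s16.png

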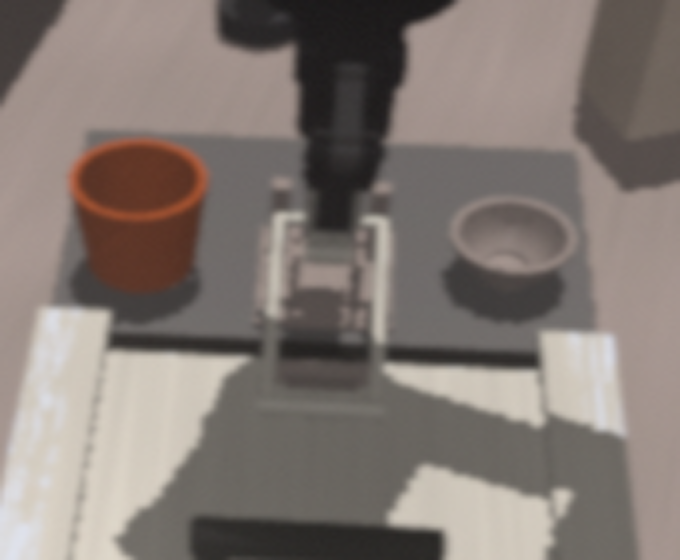

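```bash
python3 -m creep '[{"rx":0,"ry":0,"rz":0,"x":8,"y":0,"z":-5,"gripper":0},{"rx":0,"ry":0,"rz":0,"x":8,"y":0,"z":-5,"gripper":0}]'>/dev/null; python3 st.py; python3 lev.py; python3 - <<'E'
from workcell import bot
import cv2
c=bot.camera("side");cv2.imwrite("pics/s17.png",cv2.resize(c["frame"][60:220,200:370],None,fx=4,fy=3.5,interpolation=cv2.INTER_CUBIC))
E
```

```text
t 12.6 case [ -0.1 -69.3 222.8] F case [-1.2  1.  -0.2] w 0.2 xang 0.16 tilt [np.float64(0.0036), np.float64(0.0035)] q6 1.15
side -89 103 [157.8 177.9 202.2]
side -83 106 [160.2 187.1 204. ]
side -65 21 [224.1 238.4 248.2]
side -59 47 [225.3 236.2 249.9]
side -53 56 [232.8 242.8 249.8]
side -11 20 [155.1 164.5 167.1]
side -5 40 [156.1 163.6 166.9]
side 1 32 [157.  160.1 161.7]
side 7 28 [155.2 157.5 161.8]
```

View pics/s17.png

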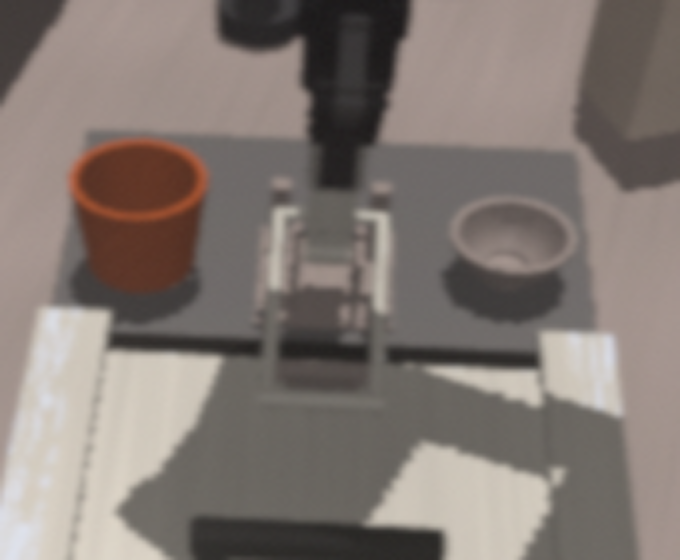

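```bash
python3 -m creep '[{"rx":0,"ry":0,"rz":0,"x":9,"y":0,"z":-3,"gripper":0},{"rx":0,"ry":0,"rz":0,"x":9,"y":0,"z":-2,"gripper":0},{"rx":0,"ry":0,"rz":0,"x":9,"y":0,"z":0,"gripper":0}]'>/dev/null; python3 st.py; python3 lev.py
```

```text
t 13.0 case [  0.2 -97.9 228.6] F case [-0.7  1.9 -0.4] w 0.2 xang 0.18 tilt [np.float64(0.0048), np.float64(0.0035)] q6 1.11
side -107 25 [210.1 215.8 217.8]
side -101 111 [192.9 206.3 219.5]
side -95 124 [171.1 187.5 245.2]
side -89 105 [166.4 175.6 249.8]
side -83 86 [159.3 239.2 249.9]
side -23 1 [155.2 155.2 155.2]
side -11 17 [157.6 165.5 167.7]
side -5 59 [157.  161.1 168.3]
side 1 27 [155.3 157.7 161. ]
```

```bash
python3 -m creep '[{"rx":0,"ry":0,"rz":0,"x":8,"y":0,"z":3,"gripper":0},{"rx":0,"ry":0,"rz":0,"x":8,"y":0,"z":5,"gripper":0}]'>/dev/null; python3 st.py; python3 lev.py;  python3 - <<'E'
from workcell import bot
import cv2
c=bot.camera("side");cv2.imwrite("pics/s18.png",cv2.resize(c["frame"][60:220,200:370],None,fx=4,fy=3.5,interpolation=cv2.INTER_CUBIC))
E
```

```text
t 13.25 case [   0.4 -116.   220.7] F case [0.  1.5 2.2] w -0.1 xang 0.14 tilt [np.float64(0.0059), np.float64(0.003)] q6 1.08
side -119 36 [204.2 210.8 214.5]
side -113 71 [197.2 204.9 242.4]
side -107 113 [188.8 198.7 249.4]
side -101 158 [176.5 231.5 250. ]
side -95 68 [168.2 175.4 183.5]
side -89 39 [163.3 169.2 172.8]
side -83 41 [158.9 165.  169.2]
side -23 1 [155.4 155.4 155.4]
side -17 2 [164.9 165.1 165.4]
side -11 53 [158.2 164.  167.1]
side -5 48 [155.6 158.6 161.3]
```

View pics/s18.png

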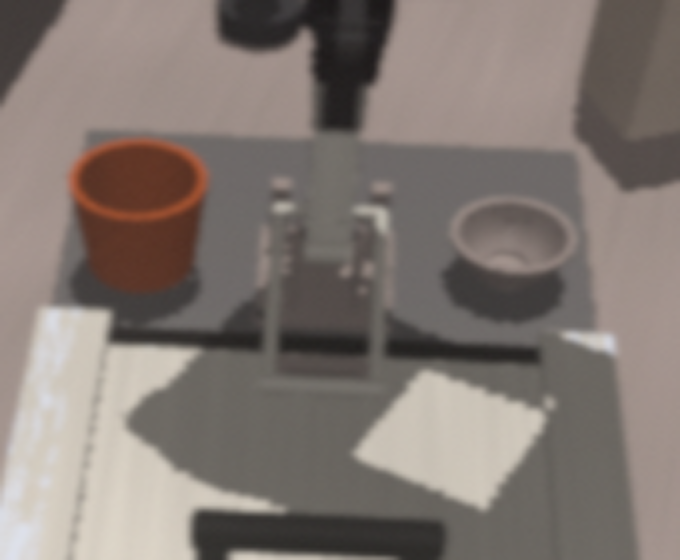

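```bash
python3 -m creep '[{"rx":0,"ry":0,"rz":0,"x":7,"y":0,"z":6,"gripper":0},{"rx":0,"ry":0,"rz":0,"x":7,"y":0,"z":7,"gripper":0}]'>/dev/null; python3 st.py;python3 -m creep '[{"rx":0,"ry":0,"rz":0,"x":6,"y":0,"z":9,"gripper":0},{"rx":0,"ry":0,"rz":0,"x":5,"y":0,"z":9,"gripper":0}]'>/dev/null; python3 st.py; python3 lev.py
```

```text
t 13.55 case [   0.4 -130.9  207.1] F case [-1.6  0.2  1. ] w -0.1 xang 0.11 tilt [np.float64(0.006), np.float64(0.0025)] q6 1.06
t 13.75 case [   0.5 -143.5  187.9] F case [0.2 1.3 0.1] w 0.2 xang 0.08 tilt [np.float64(0.0068), np.float64(0.0014)] q6 1.04
side -143 5 [183.8 184.8 185.9]
side -137 64 [182.2 189.6 217.7]
side -131 126 [178.1 204.7 223.4]
side -125 39 [177.  180.9 218.7]
side -119 33 [175.8 177.7 180.6]
side -113 61 [171.5 176.7 241.9]
side -107 47 [169.5 173.3 244.4]
side -101 37 [165.6 169.6 249.3]
side -95 22 [165.1 167.9 170.8]
side -89 29 [165.2 168.7 170.6]
side -83 41 [158.7 164.6 168.5]
side -17 21 [159.2 165.3 167.3]
side -11 50 [157.7 161.4 167.7]
side -5 30 [155.3 158.5 162.5]
```

Lever is nearly down. I'll press the rest of the way.

```bash
python3 -m creep '[{"rx":0,"ry":0,"rz":0,"x":3,"y":0,"z":8,"gripper":0},{"rx":0,"ry":0,"rz":0,"x":1,"y":0,"z":8,"gripper":0}]'>/dev/null; python3 st.py;python3 -m creep '[{"rx":0,"ry":0,"rz":0,"x":0,"y":0,"z":5,"gripper":0}]'>/dev/null; python3 st.py;python3 -m creep '[{"rx":0,"ry":0,"rz":0,"x":0,"y":0,"z":3,"gripper":0}]'>/dev/null; python3 st.py
```

```text
t 14.0 case [  -0.2 -148.2  168. ] F case [0.4 0.8 0.5] w -0.2 xang 0.03 tilt [np.float64(0.0033), np.float64(0.0024)] q6 1.03
t 14.1 case [  -0.  -148.4  164.4] F case [-12.9   6.8  32. ] w -0.3 xang 0.03 tilt [np.float64(0.0045), np.float64(0.002)] q6 1.03
t 14.2 case [  -0.1 -148.4  164.6] F case [-11.8   6.5  24.5] w 0.1 xang 0.04 tilt [np.float64(0.0061), np.float64(0.0012)] q6 1.03
```

```bash
python3 -m creep '[{"rx":0,"ry":0,"rz":0,"x":0,"y":0,"z":-15,"gripper":0},{"rx":0,"ry":0,"rz":0,"x":0,"y":0,"z":-40,"gripper":0},{"rx":0,"ry":0,"rz":0,"x":0,"y":0,"z":-45,"gripper":0},{"rx":0,"ry":0,"rz":0,"x":0,"y":0,"z":-45,"gripper":0},{"rx":0,"ry":0,"rz":0,"x":35,"y":35,"z":0,"gripper":0},{"rx":0,"ry":0,"rz":0,"x":35,"y":35,"z":0,"gripper":0},{"rx":0,"ry":0,"rz":0,"x":35,"y":35,"z":0,"gripper":0},{"rx":0,"ry":0,"rz":0,"x":35,"y":35,"z":0,"gripper":0}]'>/dev/null; python3 st.py; python3 -m creep '[{"rx":0,"ry":0,"rz":0,"x":0,"y":45,"z":0,"gripper":0},{"rx":0,"ry":0,"rz":0,"x":0,"y":45,"z":0,"gripper":0},{"rx":0,"ry":0,"rz":0,"x":0,"y":0,"z":0,"gripper":0}]'>/dev/null; python3 lev.py; python3 - <<'E'
from workcell import bot
import cv2
c=bot.camera("side");cv2.imwrite("pics/s19.png",cv2.resize(c["frame"][60:280,190:370],None,fx=3.5,fy=2.7,interpolation=cv2.INTER_CUBIC))
c=bot.camera("top");cv2.imwrite("pics/t19.png",cv2.resize(c["frame"][120:300,160:420],None,fx=3,fy=3,interpolation=cv2.INTER_CUBIC))
E
```

```text
t 15.0 case [-139.7 -287.2  312.9] F case [ 0.9 -1.   0. ] w -0.3 xang 0.85 tilt [np.float64(0.0068), np.float64(0.0003)] q6 0.68
side -173 1 [167. 167. 167.]
side -167 26 [164.4 167.4 168.9]
side -161 22 [164.9 166.6 168.3]
side -155 22 [164.9 166.4 167.6]
side -149 23 [164.8 165.9 167.9]
side -143 22 [164.3 166.4 167.6]
side -137 21 [165.1 166.6 167.7]
side -131 26 [164.2 166.2 167.8]
side -125 22 [164.7 166.1 167.6]
side -119 24 [163.9 166.2 168.6]
side -113 25 [164.1 166.1 168.2]
side -107 29 [164.4 165.7 167.5]
side -101 21 [163.7 165.2 167.1]
side -95 9 [164.6 166.  168.8]
side -89 27 [165.7 168.6 170.7]
side -83 41 [159.3 164.6 170.4]
side -29 1 [155.4 155.4 155.4]
side -23 1 [155.7 155.7 155.7]
side -17 11 [160.6 165.9 167.5]
side -11 54 [159.  162.  166.6]
side -5 38 [155.2 159.5 162.8]
```

View pics/s19.png

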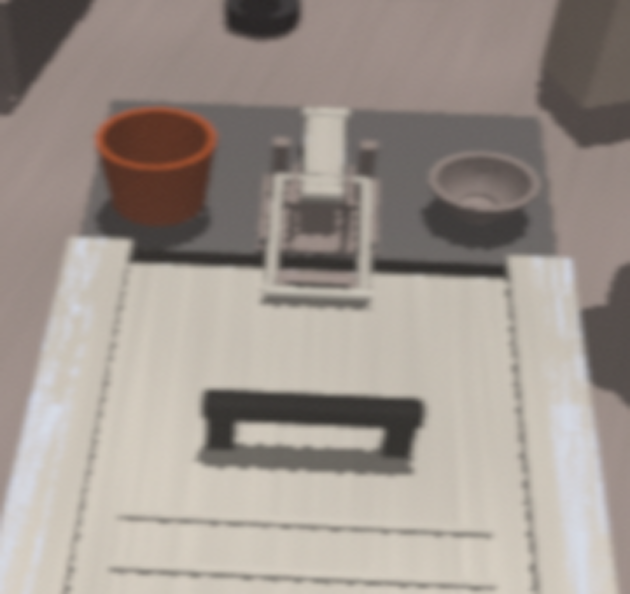

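View pics/t19.png

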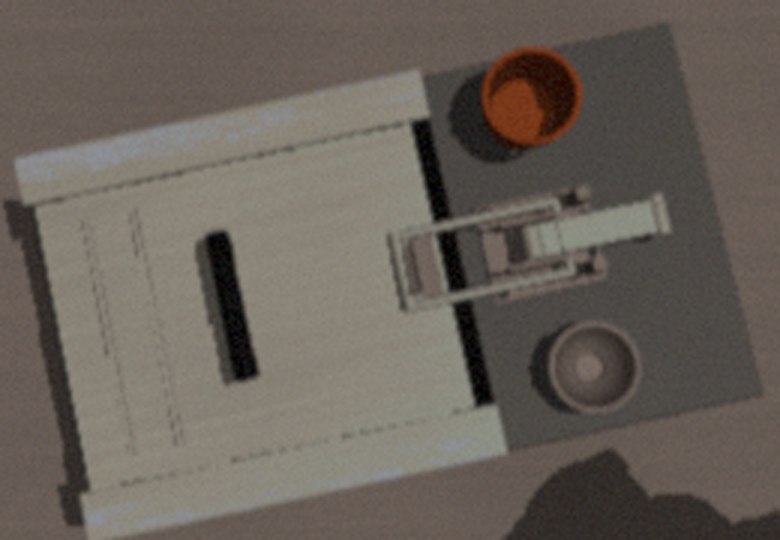

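```bash
python3 - <<'E'
from st import *
for n in("side","top"):
    c=bot.camera(n)
    h,w=c["depth"].shape;v,u=np.mgrid[:h,:w]
    r=np.stack([u,v,np.ones_like(u)],-1)@np.linalg.inv(c["K"]).T
    W=((r*c["depth"][...,None])@c["orientation"].T+c["position"]).reshape(-1,3)
    W=W[(W[:,2]>180)&(W[:,2]<196)&(abs(W[:,0]-530)<60)&(W[:,1]>30)&(W[:,1]<140)]
    W[:,0]-=2.1 if n=="side" else -2.1
    L=np.array([w2c(p,q) for q in W]);print(n,np.median(L,axis=0),L[:,1].min(),L[:,1].max())
st()
bot.close_job(); print("done")
E
```

```text
side [ -0.4  99.7 190.3] 88.20709769355503 103.82104320082124
top [ -0.9  94.6 189.1] 87.75589673374517 101.82924247600343
t 15.55 case [-232.  -291.2  308.8] F case [-0.2  0.1  0.4] w -0.2 xang 0.82 tilt [np.float64(0.0039), np.float64(0.0027)] q6 0.53
the job is handed in; nothing more can be done
done
```

The transport case is closed and latched, and I handed the job in at 15.6 s with the arm clear of everything. I pushed the lid onto its seal, swung the bail over so it hooked behind the keeper, and threw the lever down to its stop.

**Last checks**
- **Lever:** it lies flat on its stop. Its top is at about 166 mm, so its middle line is about 28 mm above the deck (27 mm listed).
- **Bail:** both views show the bar hooked behind the keeper lip.
- **Lid:** the grab bar sits about 6 mm farther in than when the lid rested on the seal, so the lid was drawn home.
- **Cup and bowl:** both still stand on the deck where they were.

**What went wrong or disagreed**
- **Lever dragged:** carrying the bail over pulled the lever from about -0.3 to about -0.7 rad. It was within range and did no harm.
- **Missed push:** my first push passed over the lever tip, so I backed off, lowered and repeated it.
- **Hard press at the stop:** the closed fingertips pressed the lever onto its stop with up to about 35 N for a moment.
- **Measurement spread:** the two cameras disagreed by about 4 mm in x, and the latch position came out about 3 mm different by two routes.

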